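Uncover a station and load keyed sample carriers under its light bar

TASK

Swing the light bar by its knob well clear of the loading station to the left (a good sixty degrees or more), put every orange cover from the nests flat in the white tray, then seat every blue sample carrier fully home and level on the floor of a nest of its own, any nest; a carrier goes home only with its notched end over that nest's brass pin, and which end the pin is at you must find out by looking or trying. When all are in, swing the bar back over the nests against its stop; leave the lens case, the red driver and the tissue pack where they are.

Things in the scene. Friction and masses are not known exactly. Their poses are not given: they have to be found in the camera images.
- carrier_a_center (a point): sample carrier (may be absent), 0.14 to 0.28 kg: blue plate 50 (x) x 90 (y) x 12 mm; in its middle a bare metal finger block 22 (x) x 30 (y) mm, up to 50 mm above the underside. A notch 14 mm wide, 20 mm long is cut through the middle of the +y end only; the -y end is solid, with an amber window. Point: centre line, 25 mm above the underside; z up, y towards the notch
- carrier_b_center (a point): sample carrier (may be absent), 0.14 to 0.28 kg: blue plate 50 (x) x 90 (y) x 12 mm; in its middle a bare metal finger block 22 (x) x 30 (y) mm, up to 50 mm above the underside. A notch 14 mm wide, 20 mm long is cut through the middle of the +y end only; the -y end is solid, with an amber window. Point: centre line, 25 mm above the underside; z up, y towards the notch
- carrier_c_center (a point): sample carrier (may be absent), 0.14 to 0.28 kg: blue plate 50 (x) x 90 (y) x 12 mm; in its middle a bare metal finger block 22 (x) x 30 (y) mm, up to 50 mm above the underside. A notch 14 mm wide, 20 mm long is cut through the middle of the +y end only; the -y end is solid, with an amber window. Point: centre line, 25 mm above the underside; z up, y towards the notch
- nest0 (a point): front nest (nearest the robot) of the grey loading station: pocket 54 (x) x 94 (y) mm, 12 mm deep. Point: centre of its floor, 8 mm above the bench; z up, x along the row towards the pillar, y along the pocket. A brass key pin, 8 mm thick, 8 mm tall, stands on the floor 36 mm from the centre at the +y or -y end (unlisted: look or try); the other end has only a flush black plug
- nest1 (a point): middle nest, built like the front one: point at its floor centre, same axes, 62 mm from its neighbours. Its own pin end is chosen independently and anew at each start. A carrier reaches the floor only with its notched end at the pin's end; the other way round it stops 8 mm high on the pin
- nest2 (a point): rear nest, built like the front one: point at its floor centre, same axes; pin end chosen independently. The station top is 20 mm above the bench; the pillar stands 88 mm beyond this centre
- cover_0_center (a point): orange nest cover (may be absent; two of the three are there, each on a nest at the start): plug 50 (x) x 56 (y) x 11 mm, on it a flange 58 x 108 x 4 mm that rests on the station top, and in the middle a finger block 22 (x) x 30 (y) mm, up to 53 mm above the plug's underside. 0.12 kg. Point: centre line, 26.5 mm above the plug's underside; z up
- cover_1_center (a point): orange nest cover (may be absent; two of the three are there, each on a nest at the start): plug 50 (x) x 56 (y) x 11 mm, on it a flange 58 x 108 x 4 mm that rests on the station top, and in the middle a finger block 22 (x) x 30 (y) mm, up to 53 mm above the plug's underside. 0.12 kg. Point: centre line, 26.5 mm above the plug's underside; z up
- cover_2_center (a point): orange nest cover (may be absent; two of the three are there, each on a nest at the start): plug 50 (x) x 56 (y) x 11 mm, on it a flange 58 x 108 x 4 mm that rests on the station top, and in the middle a finger block 22 (x) x 30 (y) mm, up to 53 mm above the plug's underside. 0.12 kg. Point: centre line, 26.5 mm above the plug's underside; z up
- tray_in (a point): shallow white tray, fixed, 152 (x) x 150 (y) mm outside, 16 mm tall, walls 4 mm, floor 4 mm thick; point: centre of its inner floor; z up. Two covers fit side by side along x, 66 mm apart
- light_bar (a joint): white light bar, 36 mm wide, underside 84 mm and top 107 mm above the bench; swings level about the pillar behind the nests, stays where left (hinge friction about 0.1 N m). 0 = along the row, above the nests, against its stop; grows as it swings clear to the robot's left (clockwise from above); outer stop at 1.6 rad
- bar_knob (a point): centre of the black upright knob on a lug at the light bar's right side (22 mm thick, 42 mm tall, from 107 to 149 mm above the bench), 150 mm from the hinge axis; turns with the bar
- pivot (a point): hinge axis (vertical) of the light bar, at mid-height of the bar, on a 20 mm steel pillar; fixed to the station; x points along the row of nests, away from them. With the bar at q the knob lies at (-0.15 cos(q-0.3), 0.15 sin(q-0.3)) m from it in this frame
- lens_case: bystander: flat white round case, 57 mm across, 20 mm tall; origin under its centre
- hex_driver_red: bystander: red-handled hex driver lying flat, 163 mm long (along its y); origin under its centre
- tissue_pack: bystander: flat white and blue tissue pack, 110 (x) x 80 (y) x 22 mm; origin under its centre
Not all that is in view belongs to the job. Leave any pink or turquoise look-alike of the part that bears carrier_a_center alone.

How it is judged:
On the way, in this order (a step that is already met when the one before it is completed fails the run):
1. the light bar is swung clear of the nests (beyond 1.0 rad) (value of joint light_bar above 1 rad), for 0.2 s.
2. the covers lie in the tray and every carrier present is fully home in a nest (((horizontal distance between carrier_a_center and nest0 below 0.004 m and z of carrier_a_center in the frame of nest0 between 0.022 and 0.0275 m and angle between carrier_a_center's own z axis and vertical below 0.05 rad) or (horizontal distance between carrier_a_center and nest1 below 0.004 m and z of carrier_a_center in the frame of nest1 between 0.022 and 0.0275 m and angle between carrier_a_center's own z axis and vertical below 0.05 rad) or (horizontal distance between carrier_a_center and nest2 below 0.004 m and z of carrier_a_center in the frame of nest2 between 0.022 and 0.0275 m and angle between carrier_a_center's own z axis and vertical below 0.05 rad)) and ((horizontal distance between carrier_b_center and nest0 below 0.004 m and z of carrier_b_center in the frame of nest0 between 0.022 and 0.0275 m and angle between carrier_b_center's own z axis and vertical below 0.05 rad) or (horizontal distance between carrier_b_center and nest1 below 0.004 m and z of carrier_b_center in the frame of nest1 between 0.022 and 0.0275 m and angle between carrier_b_center's own z axis and vertical below 0.05 rad) or (horizontal distance between carrier_b_center and nest2 below 0.004 m and z of carrier_b_center in the frame of nest2 between 0.022 and 0.0275 m and angle between carrier_b_center's own z axis and vertical below 0.05 rad)) and ((horizontal distance between carrier_c_center and nest0 below 0.004 m and z of carrier_c_center in the frame of nest0 between 0.022 and 0.0275 m and angle between carrier_c_center's own z axis and vertical below 0.05 rad) or (horizontal distance between carrier_c_center and nest1 below 0.004 m and z of carrier_c_center in the frame of nest1 between 0.022 and 0.0275 m and angle between carrier_c_center's own z axis and vertical below 0.05 rad) or (horizontal distance between carrier_c_center and nest2 below 0.004 m and z of carrier_c_center in the frame of nest2 between 0.022 and 0.0275 m and angle between carrier_c_center's own z axis and vertical below 0.05 rad)) and x of cover_0_center in the frame of tray_in between -0.06 and 0.06 m and y of cover_0_center in the frame of tray_in between -0.06 and 0.06 m and z of cover_0_center in the frame of tray_in between 0.02 and 0.033 m and x of cover_1_center in the frame of tray_in between -0.06 and 0.06 m and y of cover_1_center in the frame of tray_in between -0.06 and 0.06 m and z of cover_1_center in the frame of tray_in between 0.02 and 0.033 m and x of cover_2_center in the frame of tray_in between -0.06 and 0.06 m and y of cover_2_center in the frame of tray_in between -0.06 and 0.06 m and z of cover_2_center in the frame of tray_in between 0.02 and 0.033 m), for 0.3 s.
3. the light bar is back over the nests (within 0.08 rad of its stop) (value of joint light_bar below 0.08 rad), for 0.2 s.
At the end, for the whole second after the job is handed in: every carrier present lies level on the floor of a nest (centre within 4 mm of the nest's centre, not more than 2.5 mm high, tilted less than 0.05 rad), both covers lie flat on the floor of the tray, and the light bar is within 0.08 rad of its stop over the nests (all of step 2 and value of joint light_bar below 0.08 rad); the robot touches nothing.
It fails at once if the lens case is moved more than 3 cm (distance of lens_case from where it was at the start of the episode above 0.03 m).
It fails at once if the red driver is moved more than 3 cm (distance of hex_driver_red from where it was at the start of the episode above 0.03 m).
It fails at once if the tissue pack is moved more than 3 cm (distance of tissue_pack from where it was at the start of the episode above 0.03 m).
Of cover_0, cover_1, cover_2 only 2 to 2 are there at a start; the rules pass over those that are not, and their reading is None.
Of carrier_a, carrier_b, carrier_c only 2 to 3 are there at a start; the rules pass over those that are not, and their reading is None.
At some moment in a run one of carrier_a, carrier_b, carrier_c may be knocked a few centimetres aside while the robot is not near it.
Once in a run the grip may slacken for a moment while it holds something.
It also fails if it takes over 210 s, if anything falls off the work surface, if the arm or the gripper's body presses on something with over 40 N, if the wrist force passes 120 N, or if a joint passes its speed limit or range.

ROBOT

A 6-joint arm with a two-finger parallel gripper is mounted at the origin on a cart in front of the work surface, level with it; the furniture and walls round the work are solid. World frame = base frame: x ahead of the robot, y to its left, z up, the work surface at z = 0. Lengths are in m, angles in rad, forces in N, time in s.
With the tool pointing down it reaches from about 0.3 to 1 m from the base axis. Payload 5.1 kg.
Tool frame: the origin (TCP) lies midway between the tips of the shut fingers; the grasp point (between the pads) lies 19 mm behind it (arm.tcp_to_grasp is the distance from the TCP to the grasp point, in m); z points along the fingers, y is the direction in which the jaws open and shut (so a half turn about z gives the same grasp; the last joint's range is limited). The gripper opens to 95 mm and grips with 3 to 60 N. Pads are 20 mm wide; open, the fingers measure 119 mm over their backs; the gripper's body (75 mm by 180 mm) begins 59 mm behind the grasp point.
Start: joints at [-1.33, 0.124, 1.65, -0, 1.367, -0.083], TCP at [0.207, -0.616, 0.215] pointing down, gripper open.
Joint ranges: [-2.61, 2.61], [-1.02, 2.33], [0.03, 2.71], [-1.35, 4.49], [0.32, 2.68], [-2.91, 2.91]. Speed limits (rad/s): [2.57, 2.57, 3.14, 3.14, 3.14, 3.14].

INTERFACE

Orientations are given as a unit quaternion [x, y, z, w].
In Python, from workcell import arm gives the robot as it stands.
- The arm moves only by the tool servo_tool, never from a script. Its argument "increments" is one flat list of numbers, 7 for each row, row after row: the shift along the tool's x, y, z in cm, then the turn, a rotation vector about the tool's x, y, z in degrees, then the opening, from -1 (shut) to 1 (fully open). A call has 1 to 12 rows; each row shifts and turns the commanded pose from where the row before left it, along the tool's axes as they then stand; what a row does not reach is not made up. A row lasts 1/12 s, in which the tool goes at most 41.7 mm and 7.16 degrees, less where a joint would pass 70% of its speed; a pose out of reach is approached as far as the arm can. A call is refused whole if a number of a shift passes 4.17 or a number of a turn 7.16, either way. A call with a gripper value outside its range is refused whole. The fingers move at their own pace and stop on an object; "grip_force" is the grip in N (left out, the last holds). Time passes only in rows, so rows that do not move let the fingers close. It gives the time, the measured TCP pose, the force and the opening at its end, in the units of the state.
- arm.read_state(): the state, without advancing time (a new reading comes with each control period).
- arm.snapshot(name): name is "scene" or "top" or "wrist"; returns (picture, depth): 384x512x3 uint8, blue, green, red; 384x512 float32, m along the optical axis (not along the pixel's ray), 0 where there is no reading.
- arm.get_calibration(name): a dict with "fovy" (degrees; the focal length in pixels is half the picture's height over the tangent of half this angle, whatever the lens; pixels are square), "cx", "cy" (the principal point, pixels), "k1" (the pictures are not rectified: a ray, as slopes to the right and down, at radius r is drawn at 1 + k1 r^2 times it, then the intrinsics apply), "origin" and "rotation" of the camera in the world; the wrist camera has in their place "mount" (4x4, takes a point from camera to tool coordinates, whose origin is the TCP and whose axes are the flange's). Camera axes: x right, y down, z forward; pixel columns grow to the right and rows downward; lengths in m; the calibration is good to about 2 mm. A picture is of the moment at which its call begins: read the wrist's pose just before it. get_calibration takes no time and is no camera call.
- arm.hand_in(): hands the job in, once; it reports no verdict.
Trained networks look in the newest picture that a camera, given by its name, has taken for a name from the list of things; names that differ only in an ending like _2 or _b are one class to them, and where a whole thing is asked for, a point or a joint stands for the part that bears it (a point fixed in the world has none). Each returns a list of dicts, best first, with "score" (0 to 1); they miss things now and then, are a little off and sometimes report something else, mostly with a low value. They report only what shows in the picture. A call takes as long as a camera call. They do not tell look-alikes from the thing itself.
- arm.masks_of(camera, query): "region" (384x512 bool, what is visible of it) and "extent" ([left, top, right, bottom] in pixels, round what is visible of it).
- arm.landmark_of(camera, query): "position" ([row, column] in pixels: a listed point, or the origin of a listed thing).
The state is a dict: "time_s": time; "joint_positions": joint angles; "qd": joint speeds; "effort": joint torques, N m; "ee_pos": TCP position; "eef_rot": TCP orientation; "ft_force": force on the tool from outside, world axes, zero at the start; "ft_torque": the same for the moment, N m; "grip_width": finger opening in m.
Only numpy, scipy, OpenCV 4.12 (cv2) and the standard library are available. Lean on these libraries where they do the work, as an engineer would, in place of code of your own. Each camera call takes 0.05 s, during which the arm holds its last target.

## Working session

There is one attempt and no reset: what is moved stays moved. The work goes in short steps, Python scripts to look and compute and a tool call to move; the robot and the scene stay as the last step left them, time stands still between calls to the robot, and variables do not carry over. Pictures are saved under pics/ and viewed, and the job is handed in when it is done.

Besides the shell and the picture viewer there is one more tool, called after ">>>" as name(argument=value, ...) on one line, values as JSON. servo_tool: Moves the arm, as the interface text tells. Its arguments: {"type":"object","properties":{"increments":{"type":"array","items":{"type":"number"}},"grip_force":{"type":"number"}},"required":["increments"]}

```bash
ls; mkdir -p pics; cat > h.py <<'E'
import numpy as np, cv2, json
from workcell import arm
from scipy.spatial.transform import Rotation as R
def cal(n):
    c=arm.get_calibration(n); f=192/np.tan(np.radians(c['fovy'])/2); return c,f
def pose(n,st=None):
    c,f=cal(n)
    if n=='wrist':
        st=st or arm.read_state()
        T=np.eye(4);T[:3,:3]=R.from_quat(st['eef_rot']).as_matrix();T[:3,3]=st['ee_pos']
        return T@np.array(c['mount'])
    T=np.eye(4);T[:3,:3]=np.array(c['rotation']).reshape(3,3);T[:3,3]=c['origin'];return T
def rays(n,uv):
    c,f=cal(n); uv=np.atleast_2d(np.array(uv,float))
    d=(uv-[c['cx'],c['cy']])/f; x=d.copy()
    for _ in range(20): x=d/(1+c['k1']*(x**2).sum(1,keepdims=True))
    return np.c_[x,np.ones(len(x))]
def atz(n,uv,z,T=None):
    T=pose(n) if T is None else T
    r=rays(n,uv)@T[:3,:3].T; s=(z-T[2,3])/r[:,2]
    return T[:3,3]+r*s[:,None]
def deproj(n,uv,depth,T=None):
    T=pose(n) if T is None else T
    uv=np.atleast_2d(uv).astype(int); z=depth[uv[:,1],uv[:,0]]
    return (rays(n,uv)*z[:,None])@T[:3,:3].T+T[:3,3]
def proj(n,P,T=None):
    T=pose(n) if T is None else T
    c,f=cal(n); p=(np.atleast_2d(P)-T[:3,3])@T[:3,:3]; x=p[:,:2]/p[:,2:]
    x=x*(1+c['k1']*(x**2).sum(1,keepdims=True)); return x*f+[c['cx'],c['cy']]
def snap(n,tag):
    T=pose(n); im,d=arm.snapshot(n); cv2.imwrite(f'pics/{tag}.png',im); np.savez(f'pics/{tag}.npz',d=d,T=T,im=im); return im,d,T
def st():
    s=arm.read_state(); print({k:np.round(v,4).tolist() for k,v in s.items()})
E
python3 - <<'E'
from h import *
st()
for n in ['scene','top','wrist']:
    snap(n,n+'0'); print(n,arm.get_calibration(n))
print(arm.tcp_to_grasp)
E
```

```text
pics
{'time_s': 0.0, 'joint_positions': [-1.3296, 0.1245, 1.6517, -0.0, 1.3675, -0.0826], 'qd': [-0.0015, -0.0007, 0.0012, -0.0018, 0.0007, 0.0018], 'effort': [-0.0002, -41.7602, -35.9931, 0.0775, 0.0494, -0.0002], 'ee_pos': [0.2066, -0.6156, 0.2134], 'eef_rot': [0.9869, 0.1612, -0.0001, -0.001], 'ft_force': [0.0926, -1.0168, 0.1111], 'ft_torque': [0.0018, 0.0348, -0.0043], 'grip_width': 0.0952}Traceback (most recent call last):
  File "<stdin>", line 4, in <module>
  File "h.py", line 31, in snap
    T=pose(n); im,d=arm.snapshot(n); cv2.imwrite(f'pics/{tag}.png',im); np.savez(f'pics/{tag}.npz',d=d,T=T,im=im); return im,d,T
  File "h.py", line 12, in pose
    T=np.eye(4);T[:3,:3]=np.array(c['rotation']).reshape(3,3);T[:3,3]=c['origin'];return T
                         ~~~~~~~~~~~~~~~~~~~~~~~~~~~~~~~^^^^^
ValueError: cannot reshape array of size 4 into shape (3,3)
```

```bash
sed -i "s/np.array(c\['rotation'\]).reshape(3,3)/R.from_quat(c['rotation']).as_matrix()/" h.py
python3 - <<'E'
from h import *
for n in ['scene','top','wrist']:
    snap(n,n+'0'); print(n,arm.get_calibration(n))
print(arm.tcp_to_grasp)
E
```

```text
scene {'fovy': 54.27002262154266, 'cx': 252.93669571812123, 'cy': 193.7742893518802, 'k1': -0.04533896157142743, 'origin': array([ 0.01134971, -1.0605087 ,  0.95454011]), 'rotation': array([ 0.86837881, -0.20591394,  0.10265374, -0.43929478])}
top {'fovy': 55.26839721779953, 'cx': 258.1670588135101, 'cy': 188.31134457643907, 'k1': 0.0311477293831834, 'origin': array([0.18808862, 0.09254485, 1.42737248]), 'rotation': array([-0.55232983,  0.82157887, -0.11507989,  0.0818324 ])}
wrist {'fovy': 71.8718821598787, 'cx': 255.1452573856159, 'cy': 191.2538935122883, 'k1': -0.02948609917852094, 'mount': array([[ 9.00191771e-04, -9.63305087e-01, -2.68407337e-01,
         7.53615296e-02],
       [ 9.99999434e-01,  1.01944465e-03, -3.04928154e-04,
        -4.98740585e-04],
       [ 5.67365265e-04, -2.68406910e-01,  9.63305460e-01,
        -1.69466285e-01],
       [ 0.00000000e+00,  0.00000000e+00,  0.00000000e+00,
         1.00000000e+00]])}
0.0188
```

```bash
python3 -c "
import cv2
for n in ['scene0','top0']:
    cv2.imwrite(f'pics/{n}_b.png',cv2.resize(cv2.imread(f'pics/{n}.png'),(800,600),interpolation=cv2.INTER_CUBIC))"
```

```text
(no output)
```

View pics/scene0_b.png

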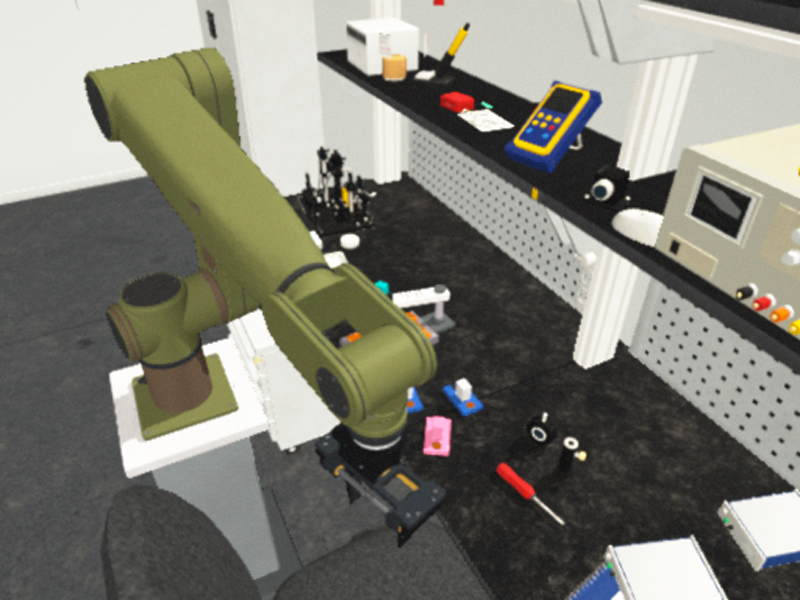

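View pics/top0_b.png

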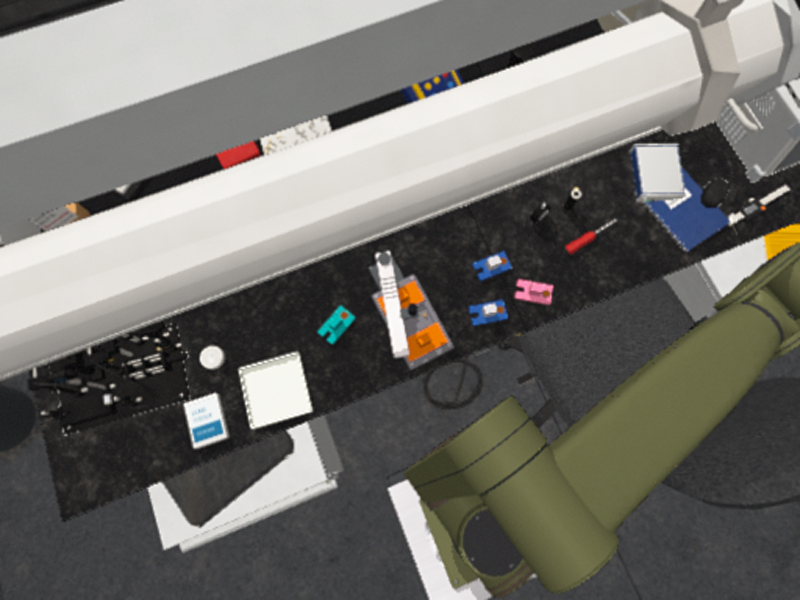

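View pics/wrist0.png

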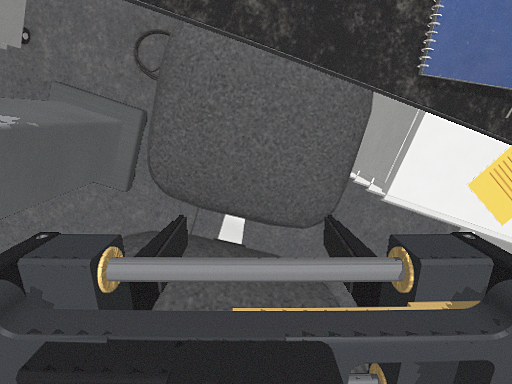

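```bash
python3 - <<'E'
from h import *
z=np.load('pics/top0.npz'); im,d,T=z['im'],z['d'],z['T']
for q in ['carrier_a_center','cover_0_center','nest0','nest1','nest2','tray_in','bar_knob','pivot','lens_case','hex_driver_red','tissue_pack','light_bar']:
    for cam in ['top']:
        r=arm.landmark_of(cam,q)
        for x in r[:4]:
            v,u=x['position']; 
            print(q,round(x['score'],2),np.round([u,v],1),np.round(deproj('top',[round(u),round(v)],d,T)[0],3))
E
```

```text
carrier_a_center 0.8 [317.1 170.2] [ 0.55  -0.298  0.032]
carrier_a_center 0.8 [217.1 206.2] [0.559 0.125 0.045]
carrier_a_center 0.48 [341.7 184.8] [ 0.452 -0.358  0.049]
cover_0_center 0.62 [270.6 216.7] [ 0.436 -0.05   0.066]
nest0 0.97 [271.8 214. ] [ 0.447 -0.059  0.059]
nest0 0.86 [255.2 191. ] [ 0.545 -0.029  0.099]
nest0 0.62 [310.9 197.8] [ 0.45  -0.224  0.05 ]
nest0 0.59 [265.9 203.4] [ 0.506 -0.059  0.01 ]
nest1 0.97 [271.8 214. ] [ 0.447 -0.059  0.059]
nest1 0.86 [255.2 191. ] [ 0.545 -0.029  0.099]
nest1 0.62 [310.9 197.8] [ 0.45  -0.224  0.05 ]
nest1 0.59 [265.9 203.4] [ 0.506 -0.059  0.01 ]
nest2 0.97 [271.8 214. ] [ 0.447 -0.059  0.059]
nest2 0.86 [255.2 191. ] [ 0.545 -0.029  0.099]
nest2 0.62 [310.9 197.8] [ 0.45  -0.224  0.05 ]
nest2 0.59 [265.9 203.4] [ 0.506 -0.059  0.01 ]
tray_in 0.8 [173.1 248.6] [0.474 0.341 0.007]
bar_knob 0.76 [265.7 199. ] [ 0.491 -0.051  0.14 ]
bar_knob 0.69 [315.4 197.9] [ 0.445 -0.239  0.045]
pivot 0.84 [245.8 168.2] [ 0.638 -0.03   0.113]
lens_case 0.62 [138.1 226. ] [0.607 0.437 0.018]
hex_driver_red 0.52 [377.2 151.3] [ 0.535 -0.562  0.021]Traceback (most recent call last):
  File "<stdin>", line 5, in <module>
ValueError: it knows: bar_knob, carrier_a_center, carrier_b_center, carrier_c_center, cover_0_center, cover_1_center, cover_2_center, hex_driver_red, lens_case, nest, pivot, tissue_pack, tray_in
```

```bash
python3 - <<'E'
from h import *
z=np.load('pics/top0.npz'); im,d,T=z['im'],z['d'],z['T']
h=cv2.cvtColor(im,cv2.COLOR_BGR2HSV)
V,U=np.mgrid[150:330,100:420]; uv=np.c_[U.ravel(),V.ravel()]
P=deproj('top',uv,d,T)
# orthographic height map/colour, x up, y left; 2mm
c=im[uv[:,1],uv[:,0]]
img=np.zeros((600,800,3),np.uint8)
for (x,y,zz),cc in zip(P,c):
    r=int(600-(x-0.15)/0.0013); k=int((0.45-y)/0.0013)
    if zz>-0.05: cv2.rectangle(img,(k-1,r-1),(k+1,r+1),tuple(int(a) for a in cc),-1)
cv2.imwrite('pics/ortho.png',img)
cv2.imwrite('pics/topcrop.png',cv2.resize(im[150:300,130:430],(800,400),interpolation=cv2.INTER_CUBIC))
E
```

```text
(no output)
```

View pics/topcrop.png

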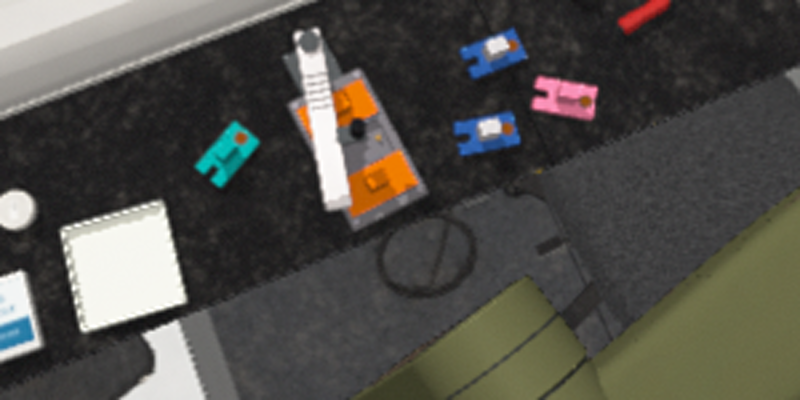

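View pics/ortho.png

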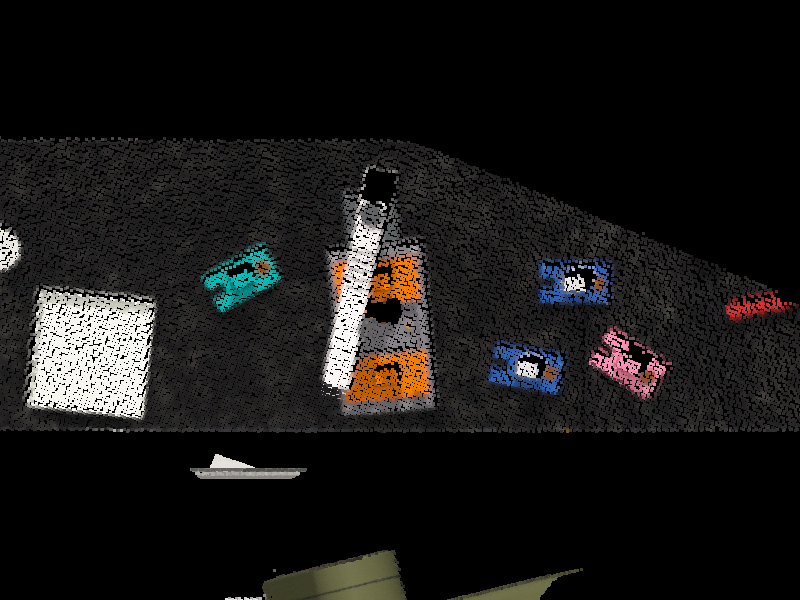

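>>> servo_tool(increments=[3,-2.6,-1,0,0,0,1,3,-2.6,-1,0,0,0,1,3,-2.6,-1,0,0,0,1,3,-2.6,-1,0,0,0,1,3,-2.6,-1,0,0,0,1,3,-2.6,-1,0,0,0,1,3,-2.6,-1,0,0,0,1,3,-2.6,-1,0,0,0,1,3,-2.6,-1,0,0,0,1,3,-2.6,-1,0,0,0,1,3,-2.6,-1,0,0,0,1,3,-2.6,-1,0,0,0,1])

```text
time_s: 1.7
ee_pos: [0.4493, -0.204, 0.3355]
eef_rot: [0.987, 0.161, 0.0, 0.0]
ft_force: [1.0, -0.9, 0.5]
grip_width: 0.095
```

>>> servo_tool(increments=[0,0,0,0,0,-6,1,0,0,0,0,0,-6,1,0,0,0,0,0,-6,1,0,0,0,0,0,-6,1,0,0,0,0,0,-6,1,0,0,0,0,0,-6,1,0,0,0,0,0,-6,1,0,0,0,0,0,-6,1,0,0,0,0,0,-6,1,0,0,0,0,0,-6,1,0,0,0,0,0,-6,1,0,0,0,0,0,-5.5,1])

```text
time_s: 2.7
ee_pos: [0.4488, -0.2059, 0.3348]
eef_rot: [0.705, 0.709, 0.0, 0.0]
ft_force: [0.7, 0.2, 0.4]
grip_width: 0.0952
```

```bash
cat >> h.py <<'E'
def yaw(s):
    m=R.from_quat(s['eef_rot']).as_matrix(); return np.degrees(np.arctan2(m[1,0],m[0,0]))
def w2t(dp,phi):
    "world shift (m) -> tool cm, tool down at yaw phi deg"
    p=np.radians(phi); return np.round(100*np.array([dp[0]*np.cos(p)+dp[1]*np.sin(p), dp[0]*np.sin(p)-dp[1]*np.cos(p), -dp[2]]),2)
def goto(x,y,z,phi=None):
    s=arm.read_state(); f=yaw(s); d=np.array([x,y,z])-s['ee_pos']
    m=R.from_quat(s['eef_rot']).as_matrix()
    print('pos',np.round(s['ee_pos'],4),'yaw',round(f,2),'tilt',np.round(m[:2,2],4),'t',round(s['time_s'],2),'w',round(s['grip_width'],4))
    print('tool shift cm (at current yaw):',np.round(100*m.T@d,2),'len',round(100*np.linalg.norm(d),2), '' if phi is None else ('rot z deg %.2f'%(-(phi-f))))
    return
E
python3 - <<'E'
from h import *
st(); snap('wrist','w1'); snap('top','t1'); print(yaw(arm.read_state()))
E
```

```text
{'time_s': 2.7, 'joint_positions': [-0.5389, -0.2755, 1.8286, 0.0, 1.5882, -0.5448], 'qd': [0.0005, 0.0006, 0.0009, -0.0005, 0.0015, -1.1301], 'effort': [-0.0018, -24.7072, -37.3252, 0.0497, 0.072, 0.892], 'ee_pos': [0.4488, -0.2059, 0.3348], 'eef_rot': [0.705, 0.7092, 0.0, 0.0002], 'ft_force': [0.7371, 0.1721, 0.3934], 'ft_torque': [-0.0144, -0.138, 0.0596], 'grip_width': 0.0952}
90.03459981449124
```

View pics/w1.png

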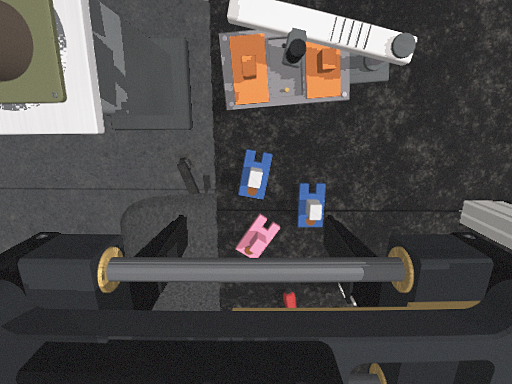

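View pics/t1.png

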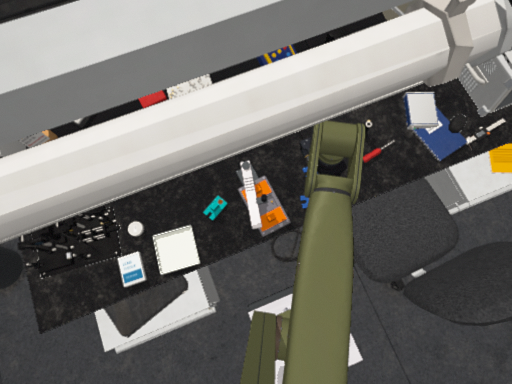

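```bash
python3 - <<'E'
from h import *
z=np.load('pics/w1.npz'); im,d,T=z['im'],z['d'],z['T']
print(deproj('wrist',[[298,38],[297,47],[297,43],[287,90],[403,45],[230,10],[390,38],[255,178],[314,210],[249,67],[327,57]],d,T).round(4))
print(atz('wrist',[[403,44],[297,38]],0.11,T).round(4), atz('wrist',[[298,37]],.149,T).round(4))
big=cv2.resize(im[0:250,200:450],(800,800),interpolation=cv2.INTER_CUBIC)[:600]
cv2.imwrite('pics/w1b.png',big)
g=cv2.cvtColor(im,cv2.COLOR_BGR2HSV)
# orange flanges
for nm,lo,hi in [('orange',(5,120,80),(18,255,255)),('blue',(105,120,60),(125,255,255))]:
    m=cv2.inRange(g,lo,hi); n,l,s,c=cv2.connectedComponentsWithStats(m)
    for i in range(1,n):
        if s[i,4]>150:
            v,u=np.where(l==i); P=deproj('wrist',np.c_[u,v],d,T); P=P[(d[v,u]>0)]
            print(nm,s[i],np.median(P,0).round(4), cv2.minAreaRect((P[:,:2]*1000).astype(np.float32)))
E
```

```text
[[ 0.4993 -0.0353  0.1476]
 [ 0.4984 -0.0456  0.1486]
 [ 0.4981 -0.0414  0.1494]
 [ 0.5028 -0.0826  0.0153]
 [ 0.6463 -0.0325  0.1143]
 [ 0.4135  0.0089  0.106 ]
 [ 0.6309 -0.0223  0.1067]
 [ 0.4482 -0.232   0.05  ]
 [ 0.5561 -0.291   0.0493]
 [ 0.4378 -0.0538  0.0611]
 [ 0.5574 -0.0384  0.0615]]
[[ 0.6483 -0.0302  0.11  ]
 [ 0.5033 -0.0254  0.11  ]] [[ 0.4991 -0.0346  0.149 ]]
orange [ 229   34   40   71 2356] [ 0.4369 -0.0523  0.0236] ((436.964599609375, -51.48514938354492), (58.07796859741211, 107.75430297851562), 5.014665126800537)
orange [ 305   41   36   58 1761] [ 0.5555 -0.0543  0.0236] ((560.937744140625, -48.594974517822266), (58.22916793823242, 89.86182403564453), 5.766982078552246)
blue [238 149  35  51 820] [ 0.4462 -0.2251  0.0114] ((447.28582763671875, -235.9044647216797), (93.23682403564453, 51.347747802734375), 79.6869125366211)
blue [297 183  29  44 698] [ 0.5489 -0.2798  0.0112] ((560.5346069335938, -297.3294982910156), (52.62248611450195, 93.22240447998047), 0.3911915421485901)
```

View pics/w1b.png

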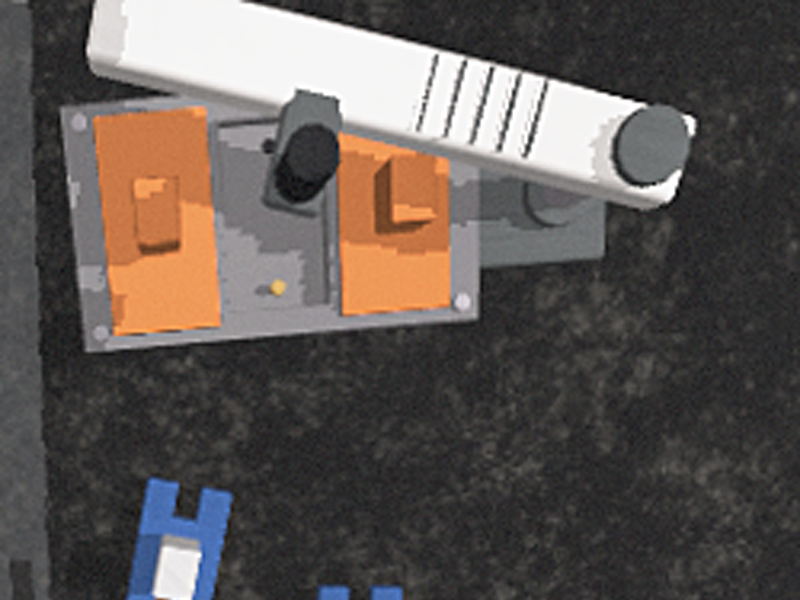

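>>> servo_tool(increments=[2.7,0.8,1,0,0,0,1,2.7,0.8,1,0,0,0,1,2.7,0.8,1,0,0,0,1,2.7,0.8,1,0,0,0,1,2.7,0.9,1,0,0,0,1,2.5,0.8,1,0,0,0,1,0,0,2,0,0,0,1,0,0,2,0,0,0,1,0,0,2,0,0,0,1,0,0,2,0,0,0,1,0,0,0,0,0,0,1])

```text
time_s: 3.72
ee_pos: [0.495, -0.0452, 0.1899]
eef_rot: [0.708, 0.707, -0.002, -0.003]
ft_force: [-0.5, -0.3, 0.3]
grip_width: 0.0949
```

```bash
python3 - <<'E'
from h import *
goto(.498,-.046,.117,90)
im,d,T=snap('wrist','w2')
print(proj('wrist',[[.498,-.046,.149],[.498,-.046,.107],[.648,-.031,.114]],T).round(1))
E
```

```text
pos [ 0.495  -0.0452  0.1899] yaw 89.93 tilt [-0.0079  0.0015] t 3.72 w 0.0949
tool shift cm (at current yaw): [-0.09  0.36  7.29] len 7.3 rot z deg -0.07
[[259.4 212.2]
 [259.1 197.8]
 [415.4 185.2]]
```

View pics/w2.png

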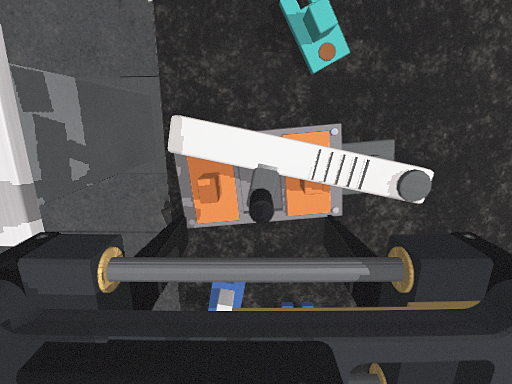

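>>> servo_tool(increments=[0,0.1,1.5,0,0,0,1,0,0.1,1.5,0,0,0,1,0,0.1,1.5,0,0,0,1,0,0.1,1.5,0,0,0,1,0,0,1.2,0,0,0,1,0,0,0,0,0,0,-1,0,0,0,0,0,0,-1,0,0,0,0,0,0,-1,0,0,0,0,0,0,-1,0,0,0,0,0,0,-1,0,0,0,0,0,0,-1,0,0,0,0,0,0,-1], grip_force=15)

```text
time_s: 4.77
ee_pos: [0.5019, -0.0459, 0.1232]
eef_rot: [0.707, 0.707, 0.0, 0.0]
ft_force: [-0.3, -0.1, -0.1]
grip_width: 0.0538
```

```bash
python3 - <<'E'
from h import *
st()
# arc plan
s=arm.read_state(); p=s['ee_pos'][:2]; c=np.array([.648,-.031]); r=p-c
print('radius',np.hypot(*r))
n=24; tot=1.13
a0=np.arctan2(r[1],r[0]); L=0.15
# tool rotates with bar: constant tool-frame step
th=tot/n; 
phi=np.radians(yaw(s))
for k in (0,5,20):
    ang=a0-k*th; d=L*np.array([np.cos(ang-th)-np.cos(ang),np.sin(ang-th)-np.sin(ang)])
    print(w2t([*d,0],np.degrees(phi)-np.degrees(th)*k), np.degrees(th))
E
```

```text
{'time_s': 4.7667, 'joint_positions': [-0.1977, -0.1275, 2.0599, -0.0, 1.2083, -0.1986], 'qd': [0.0005, 0.0026, 0.0033, -0.0014, 0.0007, 0.0001], 'effort': [-0.0044, -28.145, -34.0619, 0.0689, 0.0477, 0.0008], 'ee_pos': [0.5019, -0.0459, 0.1232], 'eef_rot': [0.7068, 0.7074, 0.0002, 0.0004], 'ft_force': [-0.2686, -0.1462, -0.1342], 'ft_torque': [0.0222, -0.0615, -0.0322], 'grip_width': 0.0538}
radius 0.1468179003907912
[ 0.7  -0.05  0.  ] 2.697676285407626
[ 0.7  -0.05  0.  ] 2.697676285407626
[ 0.7  -0.05  0.  ] 2.697676285407626
```

>>> servo_tool(increments=[0,0,0.4,0,0,0,-1,0,0,0,0,0,0,-1,0,0,0,0,0,0,-1,0,0,0,0,0,0,-1,0,0,0,0,0,0,-1,0,0,0,0,0,0,-1,0,0,0,0,0,0,-1,0,0,0,0,0,0,-1])

```text
time_s: 5.43
ee_pos: [0.4997, -0.0458, 0.1184]
eef_rot: [0.707, 0.708, -0.002, -0.002]
ft_force: [-6.7, 0.4, 3.8]
grip_width: 0.0216
```

```bash
python3 - <<'E'
from h import *
st()
E
```

```text
{'time_s': 5.4333, 'joint_positions': [-0.1979, -0.1231, 2.0647, -0.0011, 1.2055, -0.1987], 'qd': [0.0016, -0.0005, 0.0004, 0.0005, 0.0002, 0.001], 'effort': [0.44, -26.6931, -35.2537, 0.4828, -1.8138, 0.0024], 'ee_pos': [0.4997, -0.0458, 0.1184], 'eef_rot': [0.7067, 0.7075, -0.002, -0.002], 'ft_force': [-6.6889, 0.3776, 3.7955], 'ft_torque': [-0.0598, 1.0676, -0.0135], 'grip_width': 0.0216}
```

>>> servo_tool(increments=[0.72,-0.05,0,0,0,2.75,-1,0.72,-0.05,0,0,0,2.75,-1,0.72,-0.05,0,0,0,2.75,-1,0.72,-0.05,0,0,0,2.75,-1,0.72,-0.05,0,0,0,2.75,-1,0.72,-0.05,0,0,0,2.75,-1,0.72,-0.05,0,0,0,2.75,-1,0.72,-0.05,0,0,0,2.75,-1])

```text
time_s: 6.1
ee_pos: [0.5058, 0.0117, 0.1184]
eef_rot: [0.829, 0.559, -0.002, -0.001]
ft_force: [-3.9, 0.4, 3.0]
grip_width: 0.0213
```

```bash
python3 - <<'E'
from h import *
st(); s=arm.read_state(); r=np.array(s['ee_pos'][:2])-[.648,-.031]; print(yaw(s),np.hypot(*r),np.degrees(np.arctan2(*r[::-1])), w2t([.15*r[1]/.15,-r[0],0],yaw(s)))
E
```

```text
{'time_s': 6.1, 'joint_positions': [-0.0829, -0.1143, 2.0566, -0.0, 1.2032, 0.3027], 'qd': [0.1701, 0.0584, -0.0534, 0.0021, -0.017, 0.739], 'effort': [-0.8626, -28.2343, -34.7864, 0.1142, -1.1888, -0.6618], 'ee_pos': [0.5058, 0.0117, 0.1184], 'eef_rot': [0.8295, 0.5585, -0.0016, -0.0012], 'ft_force': [-3.9052, 0.384, 3.0238], 'ft_torque': [-0.0349, 0.745, -0.0588], 'grip_width': 0.0213}
67.90807592992434 0.1484593855507591 163.27460962811168 [14.78 -1.39  0.  ]
```

>>> servo_tool(increments=[0.72,-0.05,0,0,0,2.75,-1,0.72,-0.05,0,0,0,2.75,-1,0.72,-0.05,0,0,0,2.75,-1,0.72,-0.05,0,0,0,2.75,-1,0.72,-0.05,0,0,0,2.75,-1,0.72,-0.05,0,0,0,2.75,-1,0.72,-0.05,0,0,0,2.75,-1,0.72,-0.05,0,0,0,2.75,-1,0.72,-0.05,0,0,0,2.75,-1,0.72,-0.05,0,0,0,2.75,-1])

```text
time_s: 6.93
ee_pos: [0.543, 0.0732, 0.1184]
eef_rot: [0.938, 0.345, -0.001, -0.0]
ft_force: [-0.7, -1.6, 0.6]
grip_width: 0.0216
```

```bash
python3 - <<'E'
from h import *
st(); s=arm.read_state(); r=np.array(s['ee_pos'][:2])-[.648,-.031]; a=np.degrees(np.arctan2(*r[::-1])); print(yaw(s),np.hypot(*r),a, 'q',np.radians(180+5.3-a)+.3,w2t([.15*r[1]/.15,-r[0],0],yaw(s)))
E
```

```text
{'time_s': 6.9333, 'joint_positions': [0.036, -0.0194, 1.9669, -0.0, 1.1958, 0.9017], 'qd': [0.1107, 0.1507, -0.1471, -0.0044, -0.0093, 0.6835], 'effort': [0.0902, -33.7678, -33.9486, 0.1694, -0.4188, -0.6546], 'ee_pos': [0.543, 0.0732, 0.1184], 'eef_rot': [0.9385, 0.3453, -0.0008, -0.0003], 'ft_force': [-0.6595, -1.5523, 0.5845], 'ft_torque': [-0.055, 0.2217, -0.16], 'grip_width': 0.0216}
40.400317005389454 0.1479243021796614 135.23511078081913 q 1.1737971565209195 [14.74 -1.25  0.  ]
```

>>> servo_tool(increments=[0.72,-0.05,0,0,0,2.75,-1,0.72,-0.05,0,0,0,2.75,-1,0.72,-0.05,0,0,0,2.75,-1,0.72,-0.05,0,0,0,2.75,-1,0.72,-0.05,0,0,0,2.75,-1,0.72,-0.05,0,0,0,2.75,-1,0,0,0,0,0,0,-1,0,0,0,0,0,0,0,0,0,0,0,0,0,0,0,0,0,0,0,0,0,0,0,0,0,0,0,0,0,0,0,0,0,0,0])

```text
time_s: 7.93
ee_pos: [0.5774, 0.0993, 0.1188]
eef_rot: [0.978, 0.208, 0.0, -0.0]
ft_force: [0.1, 0.4, 0.5]
grip_width: 0.0463
```

```bash
python3 - <<'E'
from h import *
st(); s=arm.read_state(); r=np.array(s['ee_pos'][:2])-[.648,-.031]; a=np.degrees(np.arctan2(*r[::-1])); print(yaw(s),np.hypot(*r),a, 'q',np.radians(180+5.3-a)+.3)
goto(0.5,-.10,.27,95.3)
E
```

```text
{'time_s': 7.9333, 'joint_positions': [0.0787, 0.0626, 1.8828, 0.0001, 1.1961, 1.2294], 'qd': [0.0014, 0.0025, -0.0017, -0.0008, -0.0014, 0.0017], 'effort': [-0.0007, -36.7528, -33.8676, 0.0582, -0.0653, -0.0034], 'ee_pos': [0.5774, 0.0993, 0.1188], 'eef_rot': [0.978, 0.2085, 0.0001, -0.0001], 'ft_force': [0.0723, 0.4021, 0.5461], 'ft_torque': [0.0104, 0.0219, 0.0004], 'grip_width': 0.0463}
24.068510184489305 0.14822242382309744 118.44817094696326 q 1.4667845279558942
pos [0.5774 0.0993 0.1188] yaw 24.07 tilt [0.0001 0.0001] t 7.93 w 0.0463
tool shift cm (at current yaw): [-15.19  15.04 -15.13] len 26.19 rot z deg -71.23
```

>>> servo_tool(increments=[0,0,-3.5,0,0,0,0,0,0,-3,0,0,6.3,0,0,0,-3,0,0,6.3,0,0,0,-2,0,0,6.2,0,-1.2,2.3,-0.5,0,0,0,0.3,-1.2,2.3,-0.5,0,0,0,0.3,-1.2,2.3,-0.5,0,0,0,0.3,-1.2,2.3,-0.5,0,0,0,0.3,-1.2,2.3,-0.5,0,0,0,0.3,-1.2,2.3,-0.5,0,0,0,0.3,0,0,0,0,0,0,0.3])

```text
time_s: 8.85
ee_pos: [0.5177, -0.0477, 0.2652]
eef_rot: [0.999, 0.044, 0.001, 0.001]
ft_force: [0.2, 0.8, 0.0]
grip_width: 0.062
```

```bash
cat >> h.py <<'E'
def colour(tag,nm,lo,hi,cam='wrist',amin=150,zlo=-1,zhi=1):
    z=np.load(f'pics/{tag}.npz'); im,d,T=z['im'],z['d'],z['T']
    g=cv2.cvtColor(im,cv2.COLOR_BGR2HSV); m=cv2.inRange(g,lo,hi); n,l,s,c=cv2.connectedComponentsWithStats(m)
    for i in range(1,n):
        if s[i,4]>amin:
            v,u=np.where(l==i); k=d[v,u]>0; P=deproj(cam,np.c_[u,v][k],d,T); P=P[(P[:,2]>zlo)&(P[:,2]<zhi)]
            if len(P)<50: continue
            (c0,sz,an)=cv2.minAreaRect((P[:,:2]*1000).astype(np.float32))
            print(nm,s[i].tolist(),np.median(P,0).round(4),'rect',np.round(c0,1),np.round(sz,1),round(an,2))
OR=((5,120,80),(18,255,255)); BL=((105,120,60),(125,255,255))
E
python3 - <<'E'
from h import *
goto(.52,-.046,.27,5.3)
snap('wrist','w3'); snap('top','t3')
colour('w3','or',*OR); colour('w3','or',*OR,zlo=.018,zhi=.03);colour('w3','block',*OR,zlo=.056,zhi=.07);colour('w3','bl',*BL)
E
```

```text
pos [ 0.5177 -0.0477  0.2652] yaw 5.05 tilt [ 0.002  -0.0019] t 8.85 w 0.062
tool shift cm (at current yaw): [ 0.24 -0.15 -0.48] len 0.56 rot z deg -0.25
or [217, 120, 72, 39, 2693] [ 0.562  -0.0407  0.0236] rect [560.6 -39.9] [ 57.6 108. ] 5.18
or [221, 199, 66, 33, 2142] [ 0.443  -0.0508  0.0239] rect [437.5 -51.3] [ 57.1 108.2] 5.29
or [217, 120, 72, 39, 2693] [ 0.5623 -0.0406  0.0234] rect [560.6 -39.9] [ 57.6 108. ] 5.18
or [221, 199, 66, 33, 2142] [ 0.4433 -0.0495  0.0236] rect [437.5 -51.3] [ 57.1 108.2] 5.29
block [217, 120, 72, 39, 2693] [ 0.5607 -0.0408  0.0614] rect [560.6 -40.8] [20.8 28.1] 5.0
block [221, 199, 66, 33, 2142] [ 0.4386 -0.0521  0.0614] rect [437.1 -52.2] [22.2 29. ] 5.33
bl [379, 137, 62, 35, 1131] [ 0.5673 -0.2822  0.0112] rect [ 559.3 -299.4] [50.4 98. ] 0.45
bl [330, 195, 60, 40, 924] [ 0.4587 -0.2186  0.0114] rect [ 476.5 -174.7] [227.8  70.6] 64.63
```

View pics/w3.png

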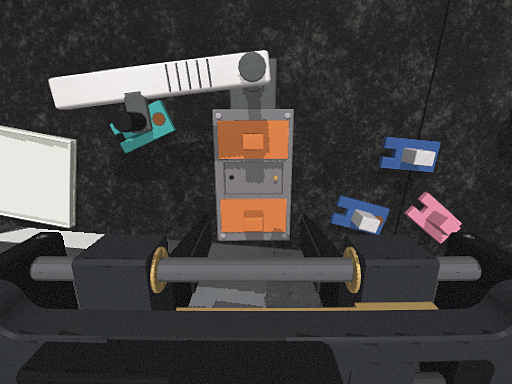

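View pics/t3.png

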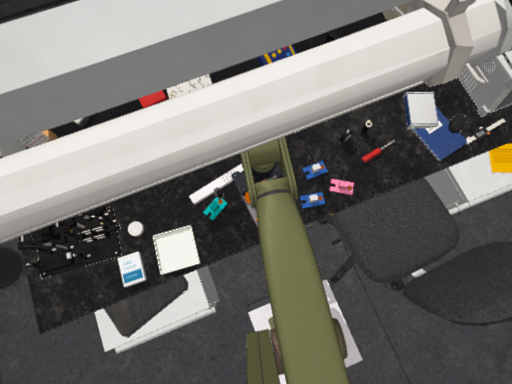

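>>> servo_tool(increments=[0.75,-0.06,2,0,0,0,0.3,0.75,-0.06,2,0,0,0,0.3,0.75,-0.06,2,0,0,0,0.3,0.75,-0.06,2,0,0,0,0.3,0.75,-0.06,2,0,0,0,0.3,0.6,-0.06,2,0,0,0,0.3,0,0,2,0,0,0,0.3,0,0,2,0,0,0,0.3,0,0,2,0,0,0,0.3,0,0,1.5,0,0,0,0.3,0,0,1,0,0,0,0.3,0,0,0,0,0,0,0.3])

```text
time_s: 9.95
ee_pos: [0.5595, -0.0358, 0.0555]
eef_rot: [0.999, 0.046, -0.003, -0.001]
ft_force: [-0.5, 0.2, 0.8]
grip_width: 0.0618
```

```bash
python3 - <<'E'
from h import *
goto(.5606,-.0405,.033,5.2)
E
```

```text
pos [ 0.5595 -0.0358  0.0555] yaw 5.33 tilt [-0.0055  0.0011] t 9.95 w 0.0618
tool shift cm (at current yaw): [0.07 0.48 2.25] len 2.3 rot z deg 0.13
```

>>> servo_tool(increments=[0.1,0.4,0.8,0,0,0,0.3,0,0.1,0.8,0,0,0,0.3,0,0,0.6,0,0,0,0.3,0,0,0,0,0,0,-1,0,0,0,0,0,0,-1,0,0,0,0,0,0,-1,0,0,0,0,0,0,-1,0,0,0,0,0,0,-1,0,0,0,0,0,0,-1,0,0,0,0,0,0,-1,0,0,0,0,0,0,-1,0,0,0,0,0,0,-1], grip_force=25)

```text
time_s: 10.95
ee_pos: [0.5633, -0.0419, 0.0372]
eef_rot: [0.999, 0.046, 0.0, -0.0]
ft_force: [0.2, 0.9, 2.8]
grip_width: 0.0297
```

```bash
python3 - <<'E'
from h import *
st();goto(.5606,-.0405,.033,5.2)
z=np.load('pics/t3.npz'); im,d,T=z['im'],z['d'],z['T']
# tray from top: white pixels in region, by height
g=cv2.cvtColor(im,cv2.COLOR_BGR2HSV); m=((g[...,1]<40)&(g[...,2]>170)).astype(np.uint8); m[:215]=0;m[:,:140]=0;m[285:]=0;m[:,215:]=0
n,l,s,c=cv2.connectedComponentsWithStats(m)
for i in range(1,n):
    if s[i,4]>500:
        v,u=np.where(l==i);k=d[v,u]>0
        P=deproj('top',np.c_[u,v][k],d,T); P=P[P[:,2]>-.01]
        print(s[i],np.median(P,0),P[:,2].max(),cv2.minAreaRect((P[:,:2]*1000).astype(np.float32)))
z=np.load('pics/w3.npz'); im,d,T=z['im'],z['d'],z['T']
# tray corners from wrist rim z=.016
print(atz('wrist',[[75,141],[72,227]],.016,T))
print(arm.landmark_of('top','tray_in'))
E
```

```text
{'time_s': 10.95, 'joint_positions': [-0.1695, 0.1158, 1.9785, 0.0003, 1.0466, 1.3096], 'qd': [-0.0014, -0.0, -0.0008, 0.0001, 0.0018, 0.0005], 'effort': [-0.458, -34.8741, -30.0089, -0.1671, -0.282, -0.0128], 'ee_pos': [0.5633, -0.0419, 0.0372], 'eef_rot': [0.999, 0.0458, 0.0004, -0.0], 'ft_force': [0.1734, 0.9253, 2.8315], 'ft_torque': [0.2259, 0.1083, -0.0093], 'grip_width': 0.0297}
pos [ 0.5633 -0.0419  0.0372] yaw 5.25 tilt [0.0008 0.0001] t 10.95 w 0.0297
tool shift cm (at current yaw): [-0.25 -0.17  0.42] len 0.52 rot z deg 0.05
[ 153  226   47   48 1559] [0.4689561  0.33222495 0.00419826] 0.02380401507604657 ((470.2626953125, 331.0064392089844), (152.76535034179688, 153.9474334716797), 84.10957336425781)
[[0.53380385 0.23941941 0.016     ]
 [0.38506586 0.25837025 0.016     ]]
[{'position': [247.8, 173.4], 'score': 0.67}]
```

>>> servo_tool(increments=[0,0,-0.7,0,0,0,-1,0,0,-1,0,0,0,-1,0,0,-1.5,0,0,0,-1,0,0,-2,0,0,0,-1,0,0,-2,0,0,0,-1,0,0,-2,0,0,0,-1,0,0,-2,0,0,0,-1,0,0,-2,0,0,0,-1,0,0,-2,0,0,0,-1,0,0,-2,0,0,0,-1,0,0,-1.5,0,0,0,-1,0,0,0,0,0,0,-1])

```text
time_s: 12.0
ee_pos: [0.5649, -0.0424, 0.2287]
eef_rot: [0.999, 0.046, 0.004, 0.001]
ft_force: [0.7, -1.2, -0.9]
grip_width: 0.0301
```

```bash
python3 - <<'E'
from h import *
goto(.47,.20,.25,-6)
E
```

```text
pos [ 0.5649 -0.0424  0.2287] yaw 5.26 tilt [ 0.0076 -0.0015] t 12.0 w 0.0301
tool shift cm (at current yaw): [ -7.21 -25.    -2.24] len 26.12 rot z deg 11.26
```

>>> servo_tool(increments=[-0.7,-3.7,-0.2,0,0,0,-1,-0.7,-3.7,-0.2,0,0,0,-1,-0.7,-3.7,-0.2,0,0,0,-1,-0.7,-3.7,-0.2,0,0,0,-1,-0.7,-3.7,-0.2,0,0,0,-1,-0.7,-3.7,-0.2,0,0,0,-1,-0.7,-3.7,-0.2,0,0,0,-1,-0.7,-3.7,-0.2,0,0,0,-1,-0.7,-3.7,-0.2,0,0,0,-1,0,0,0,0,0,5.6,-1,0,0,0,0,0,5.6,-1,0,0,0,0,0,0,-1])

```text
time_s: 13.0
ee_pos: [0.4688, 0.2843, 0.2405]
eef_rot: [0.999, -0.052, -0.001, 0.001]
ft_force: [0.1, -0.0, -0.7]
grip_width: 0.0301
```

```bash
python3 - <<'E'
from h import *
st();goto(.47,.29,.25,-6)
snap('wrist','w4')
E
```

```text
{'time_s': 13.0, 'joint_positions': [0.4475, -0.1158, 1.8472, -0.0003, 1.4119, 2.1219], 'qd': [-0.0229, -0.005, 0.0034, 0.0038, -0.0003, -0.1328], 'effort': [0.5618, -31.9759, -37.5249, 0.0068, -0.087, 0.7027], 'ee_pos': [0.4688, 0.2843, 0.2405], 'eef_rot': [0.9987, -0.0518, -0.0007, 0.0006], 'ft_force': [0.0709, -0.0288, -0.7465], 'ft_torque': [0.0785, 0.0018, 0.036], 'grip_width': 0.0301}
pos [0.4688 0.2843 0.2405] yaw -5.93 tilt [-0.0015 -0.001 ] t 13.0 w 0.0301
tool shift cm (at current yaw): [ 0.06 -0.57 -0.95] len 1.12 rot z deg 0.07
```

View pics/w4.png

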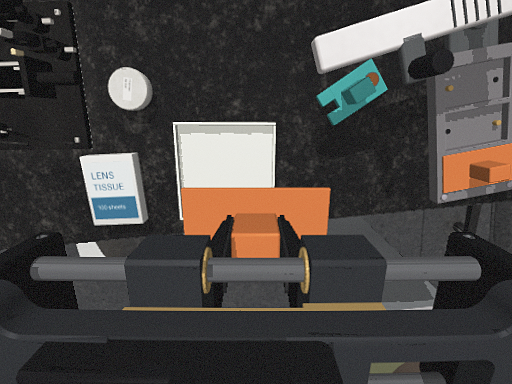

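```bash
python3 - <<'E'
from h import *
z=np.load('pics/w4.npz'); im,d,T=z['im'],z['d'],z['T']
g=cv2.cvtColor(im,cv2.COLOR_BGR2HSV); m=((g[...,1]<45)&(g[...,2]>150)).astype(np.uint8); m[:110]=0;m[225:]=0;m[:,:160]=0;m[:,290:]=0
v,u=np.where(m>0);k=d[v,u]>0;P=deproj('wrist',np.c_[u,v][k],d,T)
print(len(P),np.histogram(P[:,2],bins=[-.02,0,.002,.004,.006,.008,.01,.012,.014,.016,.018,.02]))
F=P[(P[:,2]<.0065)]; print('floor',F[:,1].max(),F[:,1].min(),F[:,0].max())
Q=P[P[:,2]>.012]
print(cv2.minAreaRect((P[:,:2]*1000).astype(np.float32)))
# top edge line of rim: per column first white row
e=np.array([[c,np.where(m[:,c])[0].min()] for c in range(180,272)]); W=atz('wrist',e,.016,T); p=np.polyfit(W[:,1],W[:,0],1); print('far edge x=%.4f*y+%.4f'%tuple(p), 'yaw',-np.degrees(np.arctan(p[0])), 'ends',W[0],W[-1])
e=np.array([[np.where(m[r])[0].min(),r] for r in range(128,212)]); W=atz('wrist',e,.016,T); p=np.polyfit(W[:,0],W[:,1],1); print('left edge',p,np.degrees(np.arctan(p[0])),W[0],W[-1])
e=np.array([[np.where(m[r])[0].max(),r] for r in range(128,182)]); W=atz('wrist',e,.016,T); p=np.polyfit(W[:,0],W[:,1],1); print('right edge',p,np.degrees(np.arctan(p[0])),W[0],W[-1])
print(atz('wrist',[[449,88],[497,124],[495,80],[447,131]],.014,T).round(4))
cv2.imwrite('pics/w4c.png',cv2.resize(im[60:220,400:512],(560,800),interpolation=cv2.INTER_CUBIC)[:600])
E
```

```text
6412 (array([   2,  152, 3936, 1620,   14,    7,   10,   59,  472,  138,    2]), array([-0.02 ,  0.   ,  0.002,  0.004,  0.006,  0.008,  0.01 ,  0.012,
        0.014,  0.016,  0.018,  0.02 ]))
floor 0.4167653003795713 0.25305299229468864 0.544614377644639
((467.4463806152344, 332.9574279785156), (154.40028381347656, 150.1475830078125), 83.99590301513672)
far edge x=0.1048*y+0.5080 yaw -5.980378334498577 ends [0.54844373 0.38542182 0.016     ] [0.53475502 0.25475487 0.016     ]
left edge [-0.10881405  0.45556689] -6.2101525487030935 [0.54117787 0.39705713 0.016     ] [0.41409138 0.41116757 0.016     ]
right edge [-0.10693062  0.30609004] -6.103481192987001 [0.52574829 0.24972124 0.016     ] [0.4471888  0.25779284 0.016     ]
[[ 0.5572 -0.0028  0.014 ]
 [ 0.4999 -0.0808  0.014 ]
 [ 0.5625 -0.0699  0.014 ]
 [ 0.4965 -0.0047  0.014 ]]
```

View pics/w4c.png

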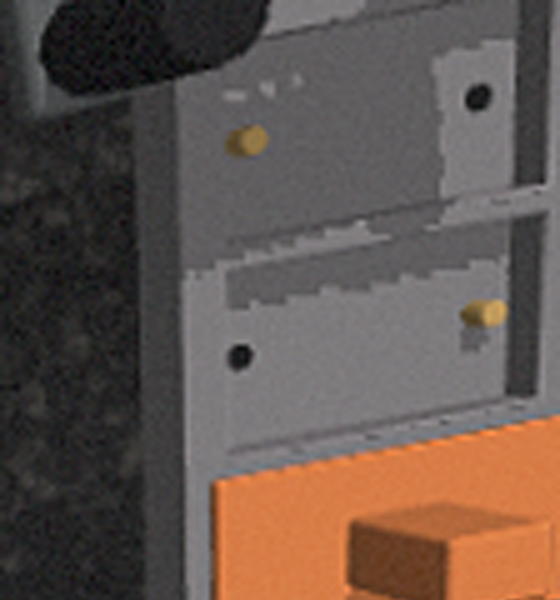

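>>> servo_tool(increments=[0.56,-0.9,1.5,0,0,0,-1,0.56,-0.9,1.5,0,0,0,-1,0.56,-0.9,1.5,0,0,0,-1,0.56,-0.9,1.5,0,0,0,-1,0.56,-0.9,1.5,0,0,0,-1,0,0,2,0,0,0,-1,0,0,2,0,0,0,-1,0,0,2,0,0,0,-1,0,0,2,0,0,0,-1,0,0,2,0,0,0,-1,0,0,1,0,0,0,-1,0,0,0,0,0,0,-1])

```text
time_s: 14.05
ee_pos: [0.5001, 0.3239, 0.0531]
eef_rot: [0.999, -0.052, -0.003, 0.002]
ft_force: [0.0, -0.4, -1.9]
grip_width: 0.0302
```

```bash
python3 - <<'E'
from h import *
goto(.5015,.3265,.033,-6)
E
```

```text
pos [0.5001 0.3239 0.0531] yaw -5.92 tilt [-0.0058 -0.0031] t 14.05 w 0.0302
tool shift cm (at current yaw): [ 0.12 -0.28  2.01] len 2.03 rot z deg 0.08
```

>>> servo_tool(increments=[0,-0.2,0.5,0,0,0,-1,0,0,0.5,0,0,0,-1,0,0,0.5,0,0,0,-1,0,0,0.3,0,0,0,-1,0,0,0,0,0,0,-1,0,0,0,0,0,0,-1])

```text
time_s: 14.55
ee_pos: [0.5025, 0.3277, 0.0388]
eef_rot: [0.999, -0.052, 0.0, -0.0]
ft_force: [0.2, -1.1, -1.8]
grip_width: 0.0298
```

```bash
python3 - <<'E'
from h import *
st();goto(.5015,.3265,.033,-6)
E
```

```text
{'time_s': 14.55, 'joint_positions': [0.4885, 0.1855, 1.8964, -0.0, 1.0595, 2.1629], 'qd': [0.0001, -0.0034, -0.0043, -0.0, -0.0021, 0.0009], 'effort': [-0.0087, -40.428, -31.8184, -0.0135, -0.0826, -0.001], 'ee_pos': [0.5025, 0.3277, 0.0388], 'eef_rot': [0.9987, -0.0518, 0.0001, -0.0], 'ft_force': [0.2482, -1.0918, -1.8452], 'ft_torque': [0.0603, 0.0012, 0.0333], 'grip_width': 0.0298}
pos [0.5025 0.3277 0.0388] yaw -5.94 tilt [0.0002 0.    ] t 14.55 w 0.0298
tool shift cm (at current yaw): [-0.08  0.13  0.58] len 0.6 rot z deg 0.06
```

>>> servo_tool(increments=[0,0,0.3,0,0,0,-1,0,0,0.2,0,0,0,-1,0,0,0,0,0,0,-1,0,0,0,0,0,0,-1])

```text
time_s: 14.88
ee_pos: [0.5023, 0.3276, 0.0335]
eef_rot: [0.999, -0.052, -0.0, 0.0]
ft_force: [-0.2, -0.3, -1.2]
grip_width: 0.0298
```

```bash
python3 - <<'E'
from h import *
st()
E
```

```text
{'time_s': 14.8833, 'joint_positions': [0.4884, 0.1924, 1.8987, 0.0, 1.0508, 2.163], 'qd': [-0.0014, -0.0039, -0.0048, -0.0002, -0.0021, 0.0014], 'effort': [-0.0004, -40.7218, -31.7559, -0.0129, -0.0855, -0.0002], 'ee_pos': [0.5023, 0.3276, 0.0335], 'eef_rot': [0.9987, -0.0519, -0.0001, 0.0001], 'ft_force': [-0.2325, -0.3165, -1.1551], 'ft_torque': [0.0041, 0.0498, -0.0208], 'grip_width': 0.0298}
```

>>> servo_tool(increments=[0,0,0,0,0,0,0.1,0,0,0,0,0,0,0.1,0,0,0,0,0,0,0.1,0,0,0,0,0,0,0.1,0,0,-1.5,0,0,0,0.2,0,0,-2.5,0,0,0,0.3,0,0,-2.5,0,0,0,0.3,0,0,-2.5,0,0,0,0.3,0,0,-2.5,0,0,0,0.3,0,0,-2.5,0,0,0,0.3,0,0,-2.5,0,0,0,0.3,0,0,0,0,0,0,0.3])

```text
time_s: 15.88
ee_pos: [0.5054, 0.3293, 0.2058]
eef_rot: [0.999, -0.052, 0.005, -0.003]
ft_force: [1.3, 0.0, 2.1]
grip_width: 0.0618
```

```bash
python3 - <<'E'
from h import *
snap('wrist','w5'); colour('w5','or',*OR,zlo=.01,zhi=.03);colour('w5','or',*OR)
goto(.4373,-.052,.2,5.2)
E
```

```text
or [219, 159, 78, 41, 3143] [0.504  0.3274 0.0185] rect [499.5 328.2] [106.8  57.1] 84.1
or [488, 180, 24, 43, 880] [ 0.4346 -0.0118  0.0234] rect [434.1 -13.6] [58.5 33.7] 5.91
or [219, 159, 78, 41, 3143] [0.5035 0.3277 0.0187] rect [499.5 328.2] [106.8  57.1] 84.1
or [488, 180, 24, 43, 880] [ 0.4346 -0.0118  0.0234] rect [434.1 -13.6] [58.5 33.7] 5.91
pos [0.5043 0.3287 0.2029] yaw -5.95 tilt [0.0067 0.0035] t 15.93 w 0.0616
tool shift cm (at current yaw): [-2.73 38.56  0.11] len 38.66 rot z deg -11.15
```

View pics/w5.png

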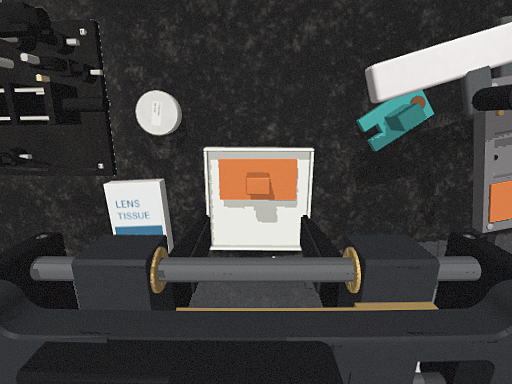

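>>> servo_tool(increments=[0,0,0,0,0,-5.6,0.3,0,0,0,0,0,-5.6,0.3,-1,3.7,0,0,0,0,0.3,-1,3.7,0,0,0,0,0.3,-1,3.7,0,0,0,0,0.3,-1,3.7,0,0,0,0,0.3,-1,3.7,0,0,0,0,0.3,-1,3.7,0,0,0,0,0.3,-1,3.7,0,0,0,0,0.3,-1,3.7,0,0,0,0,0.3,-1,3.7,0,0,0,0,0.3,-1,3.7,0,0,0,0,0.3])

```text
time_s: 16.93
ee_pos: [0.4352, -0.0513, 0.197]
eef_rot: [0.999, 0.046, -0.001, -0.0]
ft_force: [0.8, -0.4, -0.9]
grip_width: 0.0618
```

```bash
python3 - <<'E'
from h import *
snap('wrist','w6'); colour('w6','or',*OR,zlo=.01,zhi=.03);colour('w6','block',*OR,zlo=.056,zhi=.07)
goto(.4373,-.052,.035,5.2)
E
```

```text
or [130, 41, 14, 16, 179] [0.5787 0.1085 0.0125] rect [578.7 108.2] [16.6 17.3] 84.29
or [217, 167, 79, 29, 478] [ 0.4141 -0.0584  0.0235] rect [428.4 -52.4] [ 39.  105.6] 5.23
block [217, 167, 79, 29, 478] [ 0.4329 -0.0513  0.0609] rect [437.2 -51.4] [21.7 28.8] 5.86
pos [ 0.4344 -0.057   0.1971] yaw 4.93 tilt [-0.0029 -0.0043] t 16.98 w 0.0616
tool shift cm (at current yaw): [ 0.38 -0.54 16.2 ] len 16.22 rot z deg -0.27
```

View pics/w6.png

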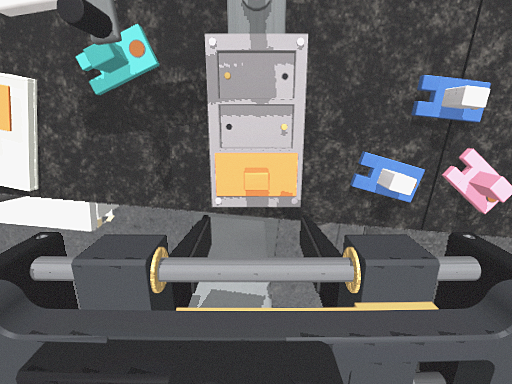

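>>> servo_tool(increments=[0.2,-0.2,1.8,0,0,0,0.3,0.1,-0.1,2,0,0,0,0.3,0,0,2,0,0,0,0.3,0,0,2,0,0,0,0.3,0,0,2,0,0,0,0.3,0,0,2,0,0,0,0.3,0,0,2,0,0,0,0.3,0,0,1,0,0,0,0.3,0,0,0,0,0,0,0.3,0,0,0,0,0,0,0.3])

```text
time_s: 17.82
ee_pos: [0.4388, -0.0464, 0.0499]
eef_rot: [0.999, 0.046, -0.001, -0.0]
ft_force: [-0.3, 0.4, -0.1]
grip_width: 0.0615
```

```bash
python3 - <<'E'
from h import *
goto(.4373,-.052,.036,5.2)
z=np.load('pics/w6.npz'); im=z['im']
cv2.imwrite('pics/w6c.png',cv2.resize(im[25:215,190:330],(590,800),interpolation=cv2.INTER_CUBIC)[:600])
E
```

```text
pos [ 0.4388 -0.0464  0.0499] yaw 5.26 tilt [-0.002   0.0005] t 17.82 w 0.0615
tool shift cm (at current yaw): [-0.19  0.55  1.39] len 1.51 rot z deg 0.06
```

View pics/w6c.png

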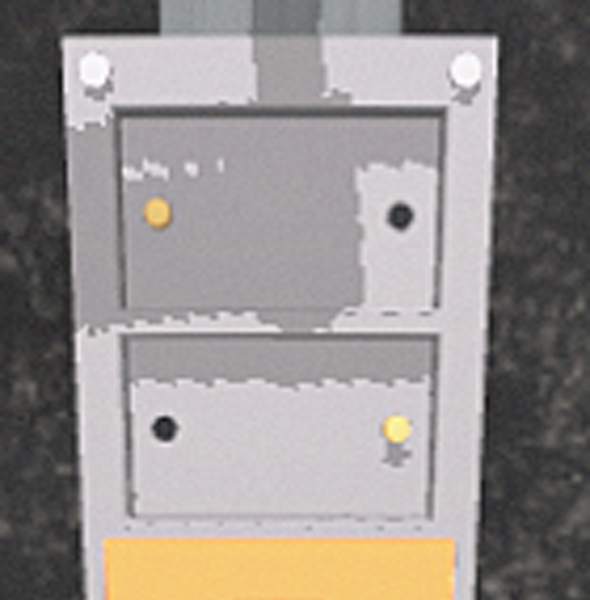

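>>> servo_tool(increments=[-0.1,0.3,0.5,0,0,0,0.3,-0.1,0.2,0.5,0,0,0,0.3,0,0,0.3,0,0,0,0.3,0,0,0,0,0,0,-1,0,0,0,0,0,0,-1,0,0,0,0,0,0,-1,0,0,0,0,0,0,-1,0,0,0,0,0,0,-1,0,0,0,0,0,0,-1,0,0,0,0,0,0,-1,0,0,0,0,0,0,-1,0,0,0,0,0,0,-1])

```text
time_s: 18.82
ee_pos: [0.4381, -0.0519, 0.0379]
eef_rot: [0.999, 0.046, 0.0, 0.0]
ft_force: [-0.1, -0.2, 2.7]
grip_width: 0.03
```

```bash
python3 - <<'E'
from h import *
goto(.4373,-.052,.036,5.2); print(arm.read_state()['ft_force'])
E
```

```text
pos [ 0.4381 -0.0519  0.0379] yaw 5.25 tilt [ 0.0004 -0.0001] t 18.82 w 0.03
tool shift cm (at current yaw): [-0.08  0.01  0.19] len 0.2 rot z deg 0.05
[-0.09932767 -0.18055256  2.70191261]
```

>>> servo_tool(increments=[0,0,-0.7,0,0,0,-1,0,0,-1,0,0,0,-1,0,0,-1.5,0,0,0,-1,0,0,-2,0,0,0,-1,0,0,-2,0,0,0,-1,0,0,-2,0,0,0,-1,0,0,-2,0,0,0,-1,0,0,-2,0,0,0,-1,0,0,-2,0,0,0,-1,0,0,-1,0,0,0,-1,0,0,0,0,0,5.6,-1,0,0,0,0,0,5.6,-1])

```text
time_s: 19.82
ee_pos: [0.4384, -0.0519, 0.2011]
eef_rot: [0.999, -0.054, 0.001, 0.0]
ft_force: [-0.6, 0.2, -1.0]
grip_width: 0.03
```

```bash
python3 - <<'E'
from h import *
goto(.4342,.3338,.2,-6); snap('wrist','w7')
z=np.load('pics/w7.npz'); im=z['im']
cv2.imwrite('pics/w7c.png',cv2.resize(im[25:265,150:500],(800,549),interpolation=cv2.INTER_CUBIC)[:600])
E
```

```text
pos [ 0.4384 -0.0519  0.2011] yaw -6.21 tilt [ 0.0023 -0.0005] t 19.82 w 0.03
tool shift cm (at current yaw): [ -4.59 -38.3    0.09] len 38.57 rot z deg -0.21
```

View pics/w7c.png

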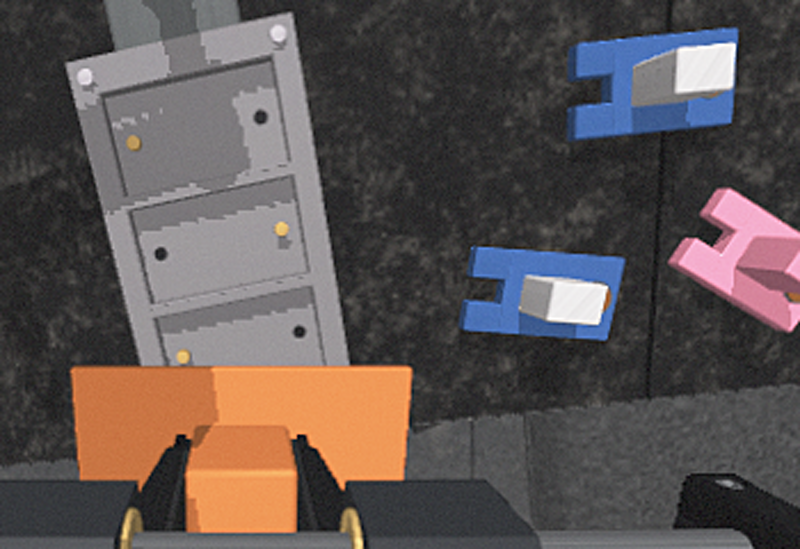

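>>> servo_tool(increments=[-0.46,-3.8,0,0,0,0,-1,-0.46,-3.8,0,0,0,0,-1,-0.46,-3.8,0,0,0,0,-1,-0.46,-3.8,0,0,0,0,-1,-0.46,-3.8,0,0,0,0,-1,-0.46,-3.8,0,0,0,0,-1,-0.46,-3.8,0,0,0,0,-1,-0.46,-3.8,0,0,0,0,-1,-0.46,-3.8,0,0,0,0,-1,-0.46,-3.8,0,0,0,0,-1,0,0,0,0,0,0,-1,0,0,0,0,0,0,-1])

```text
time_s: 20.87
ee_pos: [0.4307, 0.3323, 0.199]
eef_rot: [0.999, -0.049, -0.001, 0.001]
ft_force: [-0.1, 0.5, -1.7]
grip_width: 0.0297
```

```bash
python3 - <<'E'
from h import *
goto(.4342,.3338,.034,-6)
E
```

```text
pos [0.4307 0.3323 0.199 ] yaw -5.66 tilt [-0.0014 -0.0011] t 20.87 w 0.0297
tool shift cm (at current yaw): [ 0.35 -0.2  16.5 ] len 16.5 rot z deg 0.34
```

>>> servo_tool(increments=[0.3,-0.1,1.5,0,0,0.3,-1,0,0,2,0,0,0,-1,0,0,2,0,0,0,-1,0,0,2,0,0,0,-1,0,0,2,0,0,0,-1,0,0,2,0,0,0,-1,0,0,2,0,0,0,-1,0,0,1,0,0,0,-1,0,0,0.7,0,0,0,-1,0,0,0.5,0,0,0,-1,0,0,0,0,0,0,-1,0,0,0,0,0,0,-1])

```text
time_s: 21.87
ee_pos: [0.4352, 0.3317, 0.0435]
eef_rot: [0.999, -0.055, 0.001, -0.0]
ft_force: [0.7, -0.0, -1.0]
grip_width: 0.0298
```

```bash
python3 - <<'E'
from h import *
goto(.4342,.3338,.034,-6); print(arm.read_state()['ft_force'])
E
```

```text
pos [0.4352 0.3317 0.0435] yaw -6.25 tilt [0.0011 0.0006] t 21.87 w 0.0298
tool shift cm (at current yaw): [-0.12 -0.2   0.95] len 0.98 rot z deg -0.25
[ 0.67991819 -0.01533097 -0.96623521]
```

>>> servo_tool(increments=[0,-0.1,0.4,0,0,0,-1,0,0,0.4,0,0,0,-1,0,0,0.1,0,0,0,-1,0,0,0,0,0,0,-1,0,0,0,0,0,0,-1])

```text
time_s: 22.28
ee_pos: [0.4346, 0.3326, 0.0336]
eef_rot: [0.999, -0.054, -0.0, 0.0]
ft_force: [-0.3, 0.1, -1.0]
grip_width: 0.0299
```

```bash
python3 - <<'E'
from h import *
goto(.4342,.3338,.034,-6); print(arm.read_state()['ft_force'])
E
```

```text
pos [0.4346 0.3326 0.0336] yaw -6.23 tilt [-0.0001 -0.0001] t 22.28 w 0.0299
tool shift cm (at current yaw): [-0.06 -0.11 -0.04] len 0.13 rot z deg -0.23
[-0.27872866  0.11343721 -0.98444137]
```

Release and rise.

>>> servo_tool(increments=[0,0,0,0,0,0,0.1,0,0,0,0,0,0,0.1,0,0,0,0,0,0,0.1,0,0,0,0,0,0,0.1,0,0,-1.5,0,0,0,0.2,0,0,-2.5,0,0,0,0.3,0,0,-2.5,0,0,0,0.3,0,0,-2.5,0,0,0,0.3,0,0,-2.5,0,0,0,0.3,0,0,-2.5,0,0,0,0.3,0,0,-2.5,0,0,0,0.3,0,0,0,0,0,0,0.3])

```text
time_s: 23.28
ee_pos: [0.4375, 0.3343, 0.2055]
eef_rot: [0.998, -0.054, 0.005, -0.003]
ft_force: [-0.5, 1.2, 1.3]
grip_width: 0.062
```

```bash
python3 - <<'E'
from h import *
snap('wrist','w8'); snap('top','t8');colour('w8','or',*OR,zlo=.01,zhi=.03)
colour('t8','bl',*BL,cam='top',amin=60)
goto(.48,-.24,.22,0)
E
```

```text
or [215, 106, 83, 45, 3600] [0.5017 0.3275 0.0185] rect [500.1 328.4] [106.9  56.8] 83.99
or [219, 157, 79, 42, 3099] [0.4381 0.3326 0.0186] rect [433.9 333. ] [106.7  56.8] 83.29
bl [269, 47, 23, 15, 122] [ 0.7562 -0.2031  0.5567] rect [ 758.2 -197.8] [22.1 62.6] 7.43
bl [404, 97, 6, 28, 62] [ 0.6548 -0.7634  0.0175] rect [ 655.1 -764. ] [  8.  126.5] 70.27
bl [415, 108, 51, 52, 977] [ 0.481  -0.841   0.0108] rect [ 511.4 -842.5] [187.  159.9] 12.18
bl [302, 160, 25, 20, 189] [ 0.5511 -0.2801  0.0094] rect [ 562.6 -298.4] [57.4 95.6] 0.77
bl [300, 192, 26, 17, 213] [ 0.4432 -0.2216  0.0097] rect [ 451.7 -237. ] [96.7 57.8] 79.79
pos [0.4353 0.333  0.2   ] yaw -6.25 tilt [0.0024 0.0015] t 23.38 w 0.0615
tool shift cm (at current yaw): [10.68 56.47 -2.08] len 57.5 rot z deg -6.25
```

View pics/w8.png

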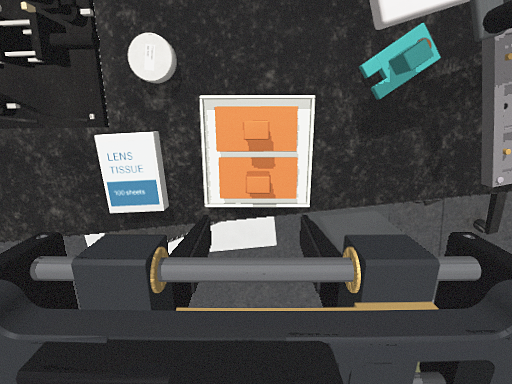

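View pics/t8.png

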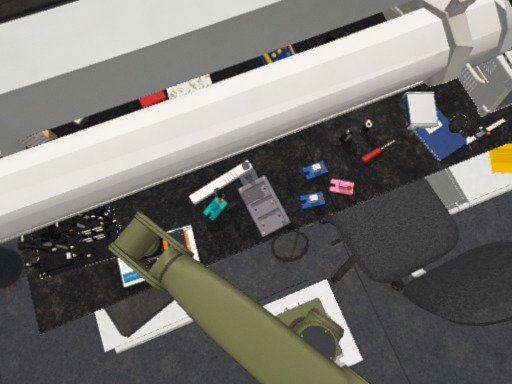

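>>> servo_tool(increments=[0.53,3.95,0,0,0,0,0.3,0.53,3.95,0,0,0,0,0.3,0.53,3.95,0,0,0,0,0.3,0.53,3.95,0,0,0,0,0.3,0.53,3.95,0,0,0,0,0.3,0.53,3.95,0,0,0,0,0.3,0.53,3.95,0,0,0,0,0.3,0.53,3.95,0,0,0,0,0.3,0.53,3.95,0,0,0,0,0.3,0.53,3.95,0,0,0,0,0.3,0.53,3.95,0,0,0,0,0.3,0.53,3.95,0,0,0,0,0.3])

```text
time_s: 24.38
ee_pos: [0.4449, -0.1471, 0.1965]
eef_rot: [0.999, -0.055, -0.001, -0.001]
ft_force: [1.2, 0.2, -0.2]
grip_width: 0.062
```

>>> servo_tool(increments=[0.53,3.95,0,0,0,0,0.3,0.53,3.95,0,0,0,0,0.3,0.53,3.95,0,0,0,0,0.3,0,0,0,0,0,-6.2,0.3,0,0,0,0,0,0,0.3,0,0,0,0,0,0,0.3])

```text
time_s: 24.88
ee_pos: [0.4483, -0.2646, 0.1965]
eef_rot: [1.0, -0.002, -0.001, -0.001]
ft_force: [0.6, 0.1, -0.2]
grip_width: 0.0619
```

```bash
python3 - <<'E'
from h import *
goto(.447,-.235,.05,-10.3); snap('wrist','w9'); colour('w9','bl',*BL,zlo=0,zhi=.02)
W=((0,0,190),(180,45,255)); colour('w9','wh',*W,zlo=.045,zhi=.055)
E
```

```text
pos [ 0.4483 -0.2646  0.1965] yaw -0.23 tilt [-0.0029  0.0025] t 24.88 w 0.0619
tool shift cm (at current yaw): [-0.1  -2.92 14.65] len 14.94 rot z deg 10.07
bl [247, 96, 69, 14, 352] [ 0.5396 -0.2969  0.0112] rect [ 541.4 -296.1] [15.1 85.8] 1.11
bl [200, 153, 51, 43, 378] [ 0.4361 -0.2069  0.0114] rect [ 444.3 -224.7] [73.7 43.5] 76.35
wh [269, 74, 29, 24, 634] [ 0.5585 -0.2954  0.049 ] rect [ 559.  -296.1] [22.5 28.7] 0.04
wh [294, 137, 73, 65, 1977] [ 0.4541 -0.3651  0.0494] rect [ 454.  -365.7] [29.7 20.8] 56.66
wh [218, 166, 28, 26, 566] [ 0.4481 -0.2351  0.0495] rect [ 447.3 -234.8] [29.8 22.3] 80.19
```

View pics/w9.png

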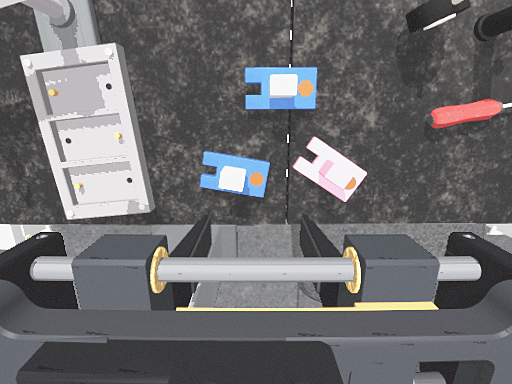

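```bash
python3 - <<'E'
from h import *
def ev(tag,d):
    T=np.load(f'pics/{tag}.npz')['T']
    for k,(pin,plug) in d.items():
        a=atz('wrist',[pin],.0155,T)[0]; b=atz('wrist',[plug],.008,T)[0]; c=(a+b)/2
        v=a-b; s=1 if v[1]>0 else -1
        print(tag,k,'pin',a[:2].round(4),'ctr',c[:2].round(4),'len',np.hypot(*v[:2]).round(4),'yaw',np.degrees(np.arctan2(-s*v[0],s*v[1])).round(2))
ev('w6',{2:((227.5,75.3),(284.9,76.3)),1:((284.2,126.6),(229.2,126.6))})
ev('w7',{2:((208.2,87.1),(263.7,76.2)),1:((272.9,125.2),(220,135.7)),0:((229.6,181.2),(280.8,169.8))})
im=np.load('pics/w9.npz')['im']; cv2.imwrite('pics/w9c.png',cv2.resize(im[30:230,10:170],(640,800),interpolation=cv2.INTER_CUBIC)[:800])
E
```

```text
w6 2 pin [ 0.5569 -0.0051] ctr [ 0.5601 -0.0407] len 0.0715 yaw 5.23
w6 1 pin [ 0.5021 -0.0821] ctr [ 0.4986 -0.0464] len 0.0717 yaw 5.53
w7 2 pin [ 0.557  -0.0048] ctr [ 0.5601 -0.0404] len 0.0715 yaw 4.99
w7 1 pin [ 0.5015 -0.0816] ctr [ 0.4984 -0.0459] len 0.0718 yaw 5.01
w7 0 pin [ 0.4332 -0.0156] ctr [ 0.4366 -0.0516] len 0.0723 yaw 5.41
```

View pics/w9c.png

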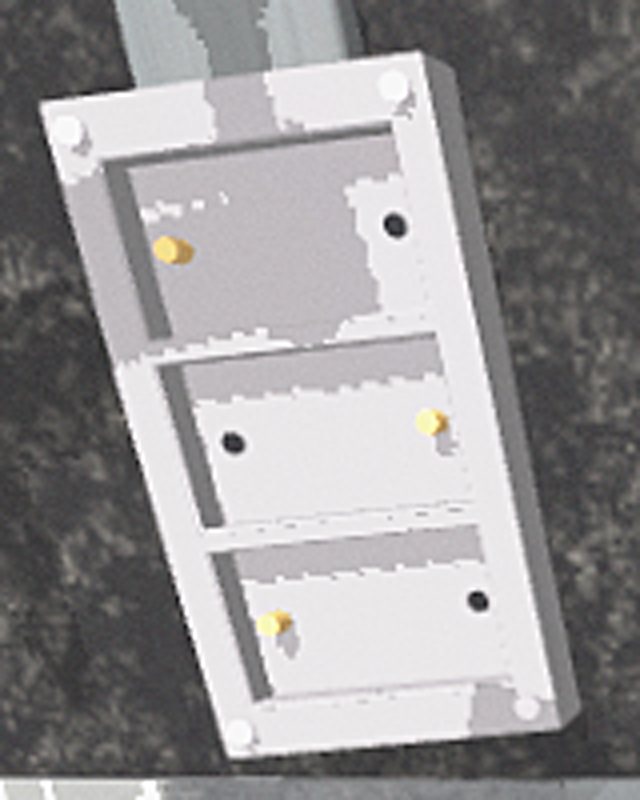

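>>> servo_tool(increments=[0,-1.5,1.5,0,0,0,0.3,-0.1,-1.5,2,0,0,0,0.3,0,0,2,0,0,4.8,0.3,0,0,2,0,0,4.8,0.3,0,0,2,0,0,0,0.3,0,0,2,0,0,0,0.3,0,0,1.5,0,0,0,0.3,0,0,0.7,0,0,0,0.3,0,0,0,0,0,0,0.3,0,0,0,0,0,0,0.3,0,0,0,0,0,0,0.3])

```text
time_s: 25.85
ee_pos: [0.4491, -0.2351, 0.0629]
eef_rot: [0.996, -0.084, 0.001, 0.001]
ft_force: [-0.6, -0.0, -0.4]
grip_width: 0.0618
```

```bash
python3 - <<'E'
from h import *
goto(.4473,-.2348,.020,-9.8); snap('wrist','w10')
W=((0,0,190),(180,45,255)); colour('w10','wh',*W,zlo=.045,zhi=.055,amin=100)
E
```

```text
pos [ 0.4491 -0.2351  0.0629] yaw -9.63 tilt [ 0.0018 -0.0012] t 25.85 w 0.0618
tool shift cm (at current yaw): [-0.2  -0.01  4.29] len 4.3 rot z deg 0.17
wh [290, 26, 56, 51, 1995] [ 0.5587 -0.2952  0.0492] rect [ 558.9 -295.6] [22.  30.6] 0.98
wh [346, 129, 116, 91, 3869] [ 0.4548 -0.3654  0.0493] rect [ 453.9 -365.7] [29.4 22.4] 56.75
wh [235, 197, 41, 41, 1612] [ 0.4489 -0.2348  0.0494] rect [ 448.  -234.7] [29.6 22.5] 81.41
```

View pics/w10.png

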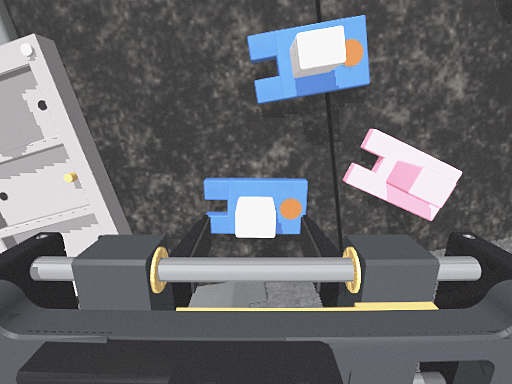

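>>> servo_tool(increments=[-0.1,0,1.2,0,0,0,0.3,0,0,1.2,0,0,0,0.3,0,0,1.2,0,0,0,0.3,0,0,0.7,0,0,0,0.3,0,0,0,0,0,0,-1,0,0,0,0,0,0,-1,0,0,0,0,0,0,-1,0,0,0,0,0,0,-1,0,0,0,0,0,0,-1,0,0,0,0,0,0,-1,0,0,0,0,0,0,-1,0,0,0,0,0,0,-1], grip_force=30)

```text
time_s: 26.9
ee_pos: [0.4478, -0.2352, 0.0193]
eef_rot: [0.996, -0.084, 0.001, 0.0]
ft_force: [-0.4, 0.3, 2.7]
grip_width: 0.0297
```

```bash
python3 - <<'E'
from h import *
goto(.4473,-.2348,.020,-9.8); print(arm.read_state()['ft_force'])
E
```

```text
pos [ 0.4478 -0.2352  0.0193] yaw -9.65 tilt [ 0.001  -0.0006] t 26.9 w 0.0297
tool shift cm (at current yaw): [-0.05 -0.03 -0.07] len 0.09 rot z deg 0.15
[-0.41600211  0.2634526   2.67835008]
```

>>> servo_tool(increments=[0,0,-0.5,0,0,0,-1,0,0,-1,0,0,0,-1,0,0,-2,0,0,-5,-1,0,0,-2,0,0,-5,-1,0,0,-2,0,0,-4.9,-1,0,0,-2,0,0,0,-1,0.11,-3.68,0,0,0,0,-1,0.11,-3.68,0,0,0,0,-1,0.11,-3.68,0,0,0,0,-1,0.11,-3.68,0,0,0,0,-1,0.11,-3.68,0,0,0,0,-1,0,0,0,0,0,0,-1])

```text
time_s: 27.9
ee_pos: [0.4349, -0.0463, 0.1138]
eef_rot: [0.999, 0.049, -0.0, -0.001]
ft_force: [-0.7, -0.7, -1.5]
grip_width: 0.0295
```

>>> servo_tool(increments=[0,0,0,0,0,0,-1,0,0,0,0,0,0,-1,0,0,0,0,0,0,-1])

```text
time_s: 28.15
ee_pos: [0.4361, -0.0521, 0.114]
eef_rot: [0.999, 0.045, 0.0, 0.0]
ft_force: [0.6, -0.6, -1.2]
grip_width: 0.0296
```

```bash
python3 - <<'E'
from h import *
goto(.4366,-.0516,.04,5.25); snap('wrist','w11')
T=np.load('pics/w11.npz')['T']; print(proj('wrist',[[.4332,-.0156,.016],[.5601,-.0405,.008]],T))
E
```

```text
pos [ 0.4361 -0.0521  0.114 ] yaw 5.18 tilt [ 0.0004 -0.0005] t 28.15 w 0.0296
tool shift cm (at current yaw): [ 0.05 -0.05  7.4 ] len 7.4 rot z deg -0.07
[[220.65158573 191.54414743]
 [255.32829528  64.62165957]]
```

View pics/w11.png

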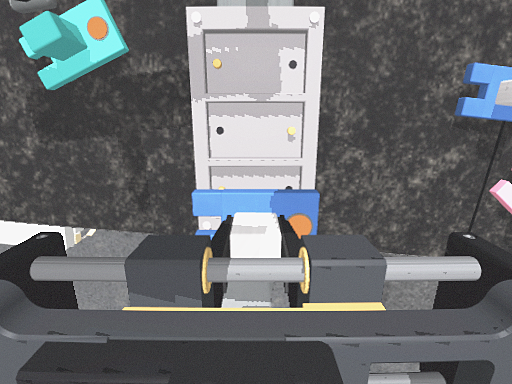

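>>> servo_tool(increments=[0.05,-0.05,1.5,0,0,0,-1,0,0,2,0,0,0,-1,0,0,1.5,0,0,0,-1,0,0,1,0,0,0,-1,0,0,0,0,0,0,-1,0,0,0,0,0,0,-1,0,0,0,0,0,0,-1])

```text
time_s: 28.78
ee_pos: [0.4372, -0.0512, 0.0546]
eef_rot: [0.999, 0.045, 0.001, 0.0]
ft_force: [-0.3, -0.5, -1.4]
grip_width: 0.0297
```

```bash
python3 - <<'E'
from h import *
goto(.4366,-.0516,.0273,5.25);print(arm.read_state()['ft_force'])
E
```

```text
pos [ 0.4372 -0.0512  0.0546] yaw 5.2 tilt [ 0.0013 -0.0003] t 28.78 w 0.0297
tool shift cm (at current yaw): [-0.07  0.03  2.73] len 2.73 rot z deg -0.05
[-0.28863096 -0.5329236  -1.37483514]
```

>>> servo_tool(increments=[-0.05,0.02,0.4,0,0,0,-1,0,0,0.4,0,0,0,-1,0,0,0.4,0,0,0,-1,0,0,0.3,0,0,0,-1,0,0,0.3,0,0,0,-1,0,0,0,0,0,0,-1,0,0,0,0,0,0,-1])

```text
time_s: 29.37
ee_pos: [0.4357, -0.0508, 0.0354]
eef_rot: [0.999, 0.046, -0.0, -0.0]
ft_force: [0.1, 0.4, -0.5]
grip_width: 0.0299
```

```bash
python3 - <<'E'
from h import *
goto(.4366,-.0516,.0273,5.25);print(arm.read_state()['ft_force'])
E
```

```text
pos [ 0.4357 -0.0508  0.0354] yaw 5.26 tilt [-0.0006  0.0001] t 29.37 w 0.0299
tool shift cm (at current yaw): [0.08 0.09 0.81] len 0.82 rot z deg 0.01
[ 0.08049412  0.3709481  -0.49410795]
```

>>> servo_tool(increments=[0.05,0.05,0.3,0,0,0,-1,0,0,0.3,0,0,0,-1,0,0,0.2,0,0,0,-1,0,0,0,0,0,0,-1,0,0,0,0,0,0,-1])

```text
time_s: 29.78
ee_pos: [0.4364, -0.0513, 0.0275]
eef_rot: [0.999, 0.046, -0.0, -0.0]
ft_force: [-0.3, -0.5, -1.8]
grip_width: 0.0299
```

```bash
python3 - <<'E'
from h import *
goto(.4366,-.0516,.0273,5.25);print(arm.read_state()['ft_force'])
E
```

```text
pos [ 0.4364 -0.0513  0.0275] yaw 5.25 tilt [-0.0002  0.0001] t 29.78 w 0.0299
tool shift cm (at current yaw): [0.02 0.03 0.02] len 0.04 rot z deg 0.00
[-0.28095861 -0.49501351 -1.82705548]
```

>>> servo_tool(increments=[0,0,0,0,0,0,0.1,0,0,0,0,0,0,0.1,0,0,0,0,0,0,0.1,0,0,0,0,0,0,0.1,0,0,-1,0,0,0,0.2,0,0,-2,0,0,0,0.3,0,0,-2.5,0,0,0,0.3,0,0,-2.5,0,0,0,0.3,0,0,-2.5,0,0,0,0.3,0,0,-2.5,0,0,0,0.3,0,0,-2.5,0,0,0,0.3,0,0,0,0,0,0,0.3])

```text
time_s: 30.78
ee_pos: [0.4397, -0.052, 0.1898]
eef_rot: [0.999, 0.046, 0.005, 0.002]
ft_force: [0.8, -0.2, 0.7]
grip_width: 0.0615
```

```bash
python3 - <<'E'
from h import *
goto(.5589,-.2956,.15,0.5); snap('wrist','w12')
W=((0,0,190),(180,45,255)); colour('w12','wh',*W,zlo=.045,zhi=.065,amin=100); colour('w12','bl',*BL,zlo=0,zhi=.035)
z=np.load('pics/w12.npz'); print(deproj('wrist',[[240,170],[290,195],[225,190]],z['d'],z['T']))
E
```

```text
pos [ 0.4397 -0.052   0.1898] yaw 5.26 tilt [ 0.011  -0.0026] t 30.78 w 0.0615
tool shift cm (at current yaw): [ 9.59 25.33  4.17] len 27.41 rot z deg 4.76
wh [446, 91, 45, 22, 532] [ 0.5591 -0.2942  0.0492] rect [ 559.2 -295.2] [30.7 22. ] 89.79
wh [241, 173, 26, 24, 596] [ 0.4378 -0.0507  0.0574] rect [436.5 -51. ] [21.6 28.5] 4.99
wh [492, 183, 20, 24, 300] [ 0.4549 -0.3633  0.0494] rect [ 454.4 -365.1] [29.8 19.6] 55.74
bl [412, 80, 80, 47, 1799] [ 0.5509 -0.2791  0.0111] rect [ 559.9 -295.2] [52.2 91.4] 0.85
bl [220, 162, 69, 37, 1541] [ 0.4463 -0.0471  0.0195] rect [436.5 -49.9] [49.  90.3] 5.08
[[ 0.44896394 -0.03144159  0.0196277 ]
 [ 0.42119444 -0.10069771  0.01903832]
 [ 0.41981878 -0.01354033  0.01788967]]
```

View pics/w12.png

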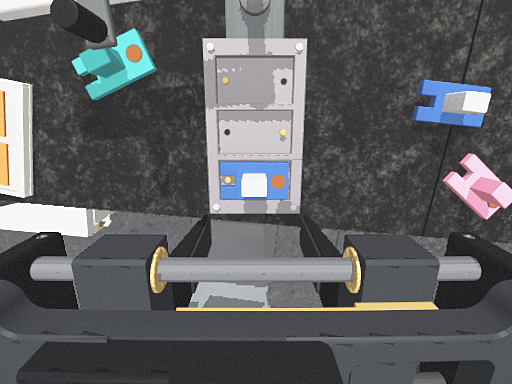

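>>> servo_tool(increments=[0,0,0,0,0,4.8,0.3,1.7,3.5,0.5,0,0,0,0.3,1.7,3.5,0.5,0,0,0,0.3,1.7,3.5,0.5,0,0,0,0.3,1.7,3.5,0.5,0,0,0,0.3,1.7,3.5,0.5,0,0,0,0.3,1.6,3.5,1.5,0,0,0,0.3,1.6,3.4,1.5,0,0,0,0.3,0,0,2,0,0,0,0.3,0,0,2,0,0,0,0.3,0,0,0,0,0,0,0.3,0,0,0,0,0,0,0.3])

```text
time_s: 31.83
ee_pos: [0.5536, -0.2934, 0.0851]
eef_rot: [1.0, 0.004, -0.002, -0.001]
ft_force: [0.4, 0.6, 0.0]
grip_width: 0.0618
```

```bash
python3 - <<'E'
from h import *
goto(.559,-.2955,.019,0.4); snap('wrist','w13')
W=((0,0,190),(180,45,255)); colour('w13','wh',*W,zlo=.045,zhi=.055,amin=100)
E
```

```text
pos [ 0.5536 -0.2934  0.0851] yaw 0.44 tilt [-0.0045  0.003 ] t 31.83 w 0.0618
tool shift cm (at current yaw): [0.56 0.24 6.6 ] len 6.63 rot z deg 0.04
wh [241, 182, 37, 76, 1418] [ 0.5598 -0.296   0.0494] rect [ 559.1 -296. ] [22.3 29.4] 1.94
```

View pics/w13.png

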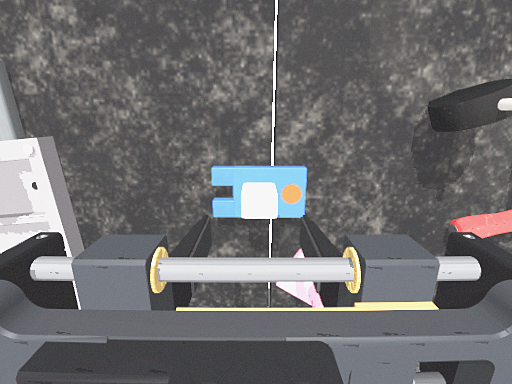

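>>> servo_tool(increments=[0.3,0.1,1.5,0,0,0,0.3,0.15,0.1,1.5,0,0,0,0.3,0,0,1.2,0,0,0,0.3,0,0,1,0,0,0,0.3,0,0,0.7,0,0,0,0.3,0,0,0,0,0,0,0.3,0,0,0,0,0,0,0.3])

```text
time_s: 32.47
ee_pos: [0.5595, -0.2961, 0.0279]
eef_rot: [1.0, 0.004, -0.001, -0.0]
ft_force: [0.8, -0.6, -0.5]
grip_width: 0.0619
```

```bash
python3 - <<'E'
from h import *
goto(.5592,-.2958,.019,0.4)
E
```

```text
pos [ 0.5595 -0.2961  0.0279] yaw 0.45 tilt [-0.0012  0.0007] t 32.47 w 0.0619
tool shift cm (at current yaw): [-0.03 -0.03  0.89] len 0.89 rot z deg 0.05
```

>>> servo_tool(increments=[0,0,0.5,0,0,0,0.3,0,0,0.4,0,0,0,0.3,0,0,0,0,0,0,-1,0,0,0,0,0,0,-1,0,0,0,0,0,0,-1,0,0,0,0,0,0,-1,0,0,0,0,0,0,-1,0,0,0,0,0,0,-1,0,0,0,0,0,0,-1,0,0,0,0,0,0,-1,0,0,0,0,0,0,-1])

```text
time_s: 33.38
ee_pos: [0.56, -0.2964, 0.0199]
eef_rot: [1.0, 0.004, 0.0, 0.0]
ft_force: [-0.2, 0.1, 1.9]
grip_width: 0.0295
```

```bash
python3 - <<'E'
from h import *
goto(.5601,-.0405,.14,5.25);print(arm.read_state()['ft_force'])
E
```

```text
pos [ 0.56   -0.2964  0.0199] yaw 0.45 tilt [ 0.0003 -0.0001] t 33.38 w 0.0295
tool shift cm (at current yaw): [  0.21 -25.59 -12.01] len 28.27 rot z deg -4.80
[-0.23994357  0.08829591  1.88127413]
```

>>> servo_tool(increments=[0,0,-0.5,0,0,0,-1,0,0,-1,0,0,0,-1,0,0,-2.5,0,0,-4.8,-1,0,0,-2.5,0,0,0,-1,0,0,-2.5,0,0,0,-1,0.35,-3.64,-1,0,0,0,-1,0.35,-3.64,-1,0,0,0,-1,0.35,-3.64,0,0,0,0,-1,0.35,-3.64,0,0,0,0,-1,0.35,-3.64,0,0,0,0,-1,0.35,-3.64,0,0,0,0,-1,0.35,-3.64,0,0,0,0,-1])

```text
time_s: 34.38
ee_pos: [0.5605, -0.0387, 0.1303]
eef_rot: [0.999, 0.046, 0.0, 0.0]
ft_force: [0.7, 0.1, -1.0]
grip_width: 0.0297
```

>>> servo_tool(increments=[0,0,0,0,0,0,-1,0,0,0,0,0,0,-1,0,0,0,0,0,0,-1,0,0,0,0,0,0,-1])

```text
time_s: 34.72
ee_pos: [0.561, -0.0414, 0.1299]
eef_rot: [0.999, 0.045, 0.0, 0.0]
ft_force: [-0.2, -0.4, -2.4]
grip_width: 0.0301
```

```bash
python3 - <<'E'
from h import *
goto(.5608,-.0405,.055,5.25); snap('wrist','w14')
E
```

```text
pos [ 0.561  -0.0414  0.1299] yaw 5.19 tilt [ 0.0003 -0.0004] t 34.72 w 0.0301
tool shift cm (at current yaw): [-0.02 -0.09  7.49] len 7.49 rot z deg -0.06
```

View pics/w14.png

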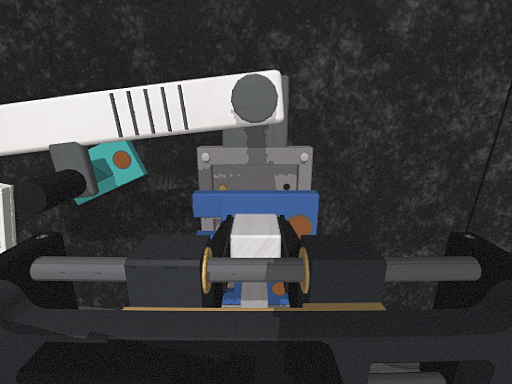

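>>> servo_tool(increments=[0,-0.05,1.5,0,0,0,-1,0,0,2,0,0,0,-1,0,0,2,0,0,0,-1,0,0,1.5,0,0,0,-1,0,0,0.5,0,0,0,-1,0,0,0,0,0,0,-1,0,0,0,0,0,0,-1,0,0,0,0,0,0,-1])

```text
time_s: 35.43
ee_pos: [0.562, -0.0405, 0.0561]
eef_rot: [0.999, 0.045, 0.001, 0.0]
ft_force: [-0.1, -0.2, -2.0]
grip_width: 0.0297
```

```bash
python3 - <<'E'
from h import *
goto(.5608,-.0405,.0279,5.25);print(arm.read_state()['ft_force'])
E
```

```text
pos [ 0.562  -0.0405  0.0561] yaw 5.21 tilt [ 0.0023 -0.0004] t 35.43 w 0.0297
tool shift cm (at current yaw): [-0.13 -0.01  2.82] len 2.82 rot z deg -0.04
[-0.12455255 -0.17472334 -2.04894532]
```

>>> servo_tool(increments=[-0.1,0,0.4,0,0,0,-1,0,0,0.4,0,0,0,-1,0,0,0.4,0,0,0,-1,0,0,0.3,0,0,0,-1,0,0,0.3,0,0,0,-1,0,0,0,0,0,0,-1,0,0,0,0,0,0,-1])

```text
time_s: 36.02
ee_pos: [0.5598, -0.0399, 0.0364]
eef_rot: [0.999, 0.046, -0.0, -0.0]
ft_force: [0.9, -0.4, -1.2]
grip_width: 0.03
```

```bash
python3 - <<'E'
from h import *
goto(.5608,-.0405,.0279,5.25);print(arm.read_state()['ft_force'])
E
```

```text
pos [ 0.5598 -0.0399  0.0364] yaw 5.26 tilt [-0.0004  0.0001] t 36.02 w 0.03
tool shift cm (at current yaw): [0.09 0.07 0.85] len 0.86 rot z deg 0.01
[ 0.91363929 -0.41226013 -1.24675302]
```

>>> servo_tool(increments=[0.05,0.05,0.3,0,0,0,-1,0,0,0.3,0,0,0,-1,0,0,0.2,0,0,0,-1,0,0,0,0,0,0,-1,0,0,0,0,0,0,-1])

```text
time_s: 36.43
ee_pos: [0.5603, -0.0404, 0.0284]
eef_rot: [0.999, 0.046, -0.0, -0.0]
ft_force: [0.3, 0.5, -1.5]
grip_width: 0.0298
```

```bash
python3 - <<'E'
from h import *
goto(.5608,-.0405,.0279,5.25);print(arm.read_state()['ft_force'])
E
```

```text
pos [ 0.5603 -0.0404  0.0284] yaw 5.25 tilt [-0.0005  0.0001] t 36.43 w 0.0298
tool shift cm (at current yaw): [0.05 0.02 0.05] len 0.08 rot z deg 0.00
[ 0.28956563  0.47221381 -1.50455644]
```

>>> servo_tool(increments=[0,0,0,0,0,0,0.1,0,0,0,0,0,0,0.1,0,0,0,0,0,0,0.1,0,0,0,0,0,0,0.1,0,0,-1,0,0,0,0.2,0,0,-2,0,0,0,0.3,0,0,-2.5,0,0,0,0.3,0,0,-2.5,0,0,0,0.3,0,0,-2.5,0,0,0,0.3,0,0,-2.5,0,0,0,0.3,0,0,-2.5,0,0,0,0.3,0,0,0,0,0,0,0.3])

```text
time_s: 37.43
ee_pos: [0.564, -0.0409, 0.1913]
eef_rot: [0.999, 0.046, 0.006, 0.001]
ft_force: [1.5, -0.2, 0.8]
grip_width: 0.062
```

>>> servo_tool(increments=[0,0,-1,0,0,0,0.3,0,0,-1,0,0,0,0.3,0,0,0,0,0,0,0.3,0,0,0,0,0,0,0.3])

```text
time_s: 37.77
ee_pos: [0.5604, -0.0404, 0.2036]
eef_rot: [0.999, 0.046, -0.0, -0.0]
ft_force: [0.0, -0.6, 0.1]
grip_width: 0.062
```

```bash
python3 - <<'E'
from h import *
goto(.5774,.0993,.2,24); snap('wrist','w15'); snap('top','t15')
W=((0,0,190),(180,45,255)); colour('w15','wh',*W,zlo=.045,zhi=.065,amin=100); colour('w15','wh',(0,0,120),(180,60,255),zlo=.045,zhi=.065,amin=100); colour('w15','bl',*BL,zlo=0,zhi=.035); colour('w15','bl',*BL,zlo=0,zhi=.07)
z=np.load('pics/w15.npz'); 
im=z['im']; h=cv2.cvtColor(im,cv2.COLOR_BGR2HSV)
m=(cv2.inRange(im,(0,0,0),(70,70,70))>0)
v,u=np.where(m&(z['d']>0)); P=deproj('wrist',np.c_[u,v],z['d'],z['T']); k=(P[:,2]>.146)&(P[:,2]<.153); print('knob top',k.sum(),P[k].mean(0) if k.any() else '', P[k].min(0),P[k].max(0))
E
```

```text
pos [ 0.5604 -0.0404  0.2036] yaw 5.25 tilt [-0.0001  0.    ] t 37.77 w 0.062
tool shift cm (at current yaw): [  2.97 -13.76   0.36] len 14.08 rot z deg -18.75
wh [244, 173, 24, 18, 406] [ 0.5595 -0.0402  0.0575] rect [559.5 -40.4] [21.  28.4] 4.73
wh [243, 169, 25, 22, 537] [ 0.5606 -0.0402  0.0574] rect [559.5 -40.4] [21.1 28.5] 5.21
bl [223, 157, 66, 37, 1451] [ 0.5697 -0.0376  0.0195] rect [558.9 -39.2] [50.  90.2] 5.09
bl [225, 240, 61, 18, 765] [ 0.454  -0.0488  0.0195] rect [448.  -49.7] [26.7 88.4] 4.53
bl [223, 157, 66, 37, 1451] [ 0.5697 -0.0376  0.0195] rect [558.9 -39.2] [50.  90.2] 5.09
bl [225, 240, 61, 18, 765] [ 0.454  -0.0488  0.0195] rect [448.  -49.7] [26.7 88.4] 4.53
knob top 467 [0.5773983  0.09820818 0.14825771] [0.56667428 0.08808128 0.14602094] [0.58774819 0.10883918 0.15038625]
```

View pics/w15.png

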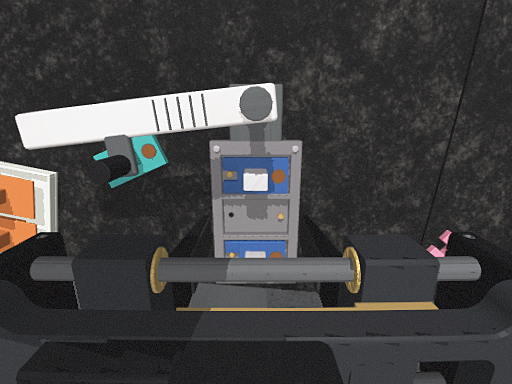

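View pics/t15.png

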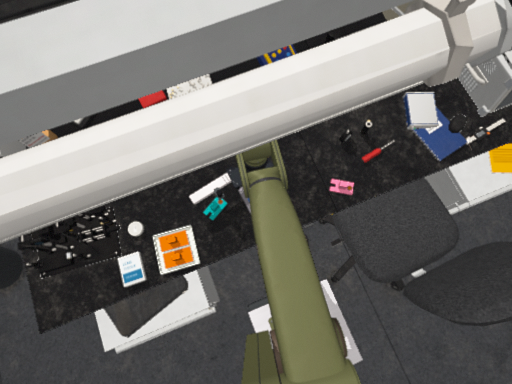

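```bash
python3 - <<'E'
from h import *
im,d,T=snap('scene','s15'); cv2.imwrite('pics/s15b.png',cv2.resize(im,(800,600),interpolation=cv2.INTER_CUBIC))
for x in arm.landmark_of('scene','carrier_a_center'): 
    v,u=x['position']; print(x['score'],u,v,deproj('scene',[u,v],d,T))
E
```

```text
0.89 279.8 272.4 [[ 0.44491234 -0.3741883   0.05123876]]
0.54 242.2 185.8 [[0.55304076 0.13049888 0.0382659 ]]
0.45 263.3 208.3 [[ 0.55673955 -0.0539073   0.0428619 ]]
```

View pics/s15b.png

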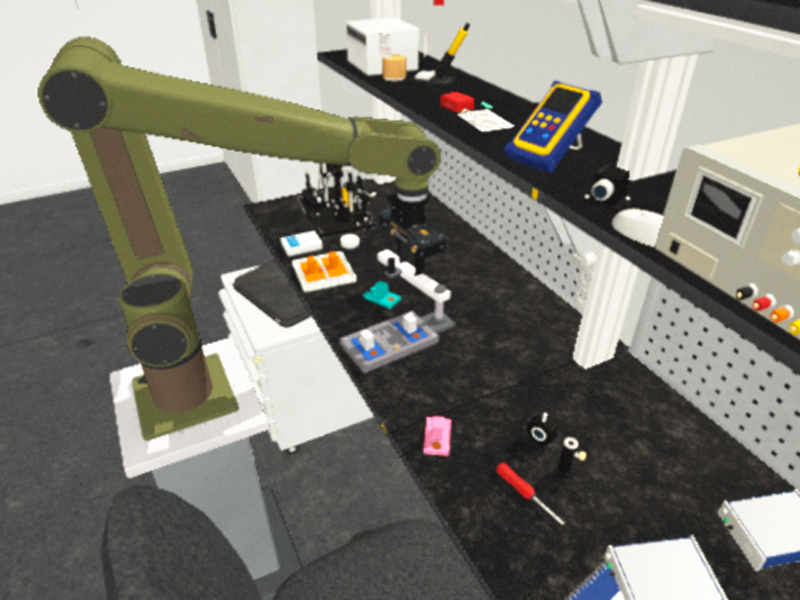

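>>> servo_tool(increments=[0.59,-2.74,0,0,0,0,0.3,0.59,-2.74,0,0,0,0,0.3,0.59,-2.74,0,0,0,0,0.3,0.59,-2.74,0,0,0,0,0.3,0.59,-2.74,0,0,0,0,0.3,0,0,0,0,0,-6.3,0.3,0,0,0,0,0,-6.3,0.3,0,0,0,0,0,-6.2,0.3,0,0,0,0,0,0,0.3,0,0,0,0,0,0,0.3])

```text
time_s: 38.8
ee_pos: [0.577, 0.0987, 0.203]
eef_rot: [0.978, 0.207, -0.001, -0.0]
ft_force: [0.1, 0.3, -0.3]
grip_width: 0.0615
```

```bash
python3 - <<'E'
from h import *
goto(.5774,.0985,.119,24)
E
```

```text
pos [0.577  0.0987 0.203 ] yaw 23.9 tilt [-0.0012 -0.0001] t 38.8 w 0.0615
tool shift cm (at current yaw): [0.04 0.04 8.4 ] len 8.4 rot z deg -0.10
```

>>> servo_tool(increments=[0,0,1.5,0,0,0,0.3,0,0,2,0,0,0,0.3,0,0,2,0,0,0,0.3,0,0,1.5,0,0,0,0.3,0,0,1,0,0,0,0.3,0,0,0.4,0,0,0,0.3,0,0,0,0,0,0,0.3], grip_force=15)

```text
time_s: 39.38
ee_pos: [0.5767, 0.0985, 0.1185]
eef_rot: [0.978, 0.208, -0.001, -0.0]
ft_force: [-0.4, -0.9, 0.4]
grip_width: 0.0617
```

>>> servo_tool(increments=[0,0,0,0,0,0,-1,0,0,0,0,0,0,-1,0,0,0,0,0,0,-1,0,0,0,0,0,0,-1,0,0,0,0,0,0,-1,0,0,0,0,0,0,-1,0,0,0,0,0,0,-1,0,0,0,0,0,0,-1,0,0,0,0,0,0,-1,0,0,0,0,0,0,-1])

```text
time_s: 40.22
ee_pos: [0.5773, 0.0989, 0.1199]
eef_rot: [0.978, 0.208, 0.0, -0.0]
ft_force: [-0.9, 0.9, 1.3]
grip_width: 0.0212
```

```bash
cat >> h.py <<'E'
def q():
    s=arm.read_state(); r=np.array(s['ee_pos'][:2])-[.648,-.0315]; a=np.degrees(np.arctan2(*r[::-1]))%360
    print('yaw',yaw(s),'rad',np.hypot(*r),'q',np.radians(180+5.25-a)+.3,'f',np.round(s['ft_force'],2),'w',s['grip_width'],'z',s['ee_pos'][2])
    t=np.array([-r[1],r[0]])/np.hypot(*r)  # ccw tangent
    print('ccw tangent tool',w2t([*(t/100),0],yaw(s)))
E
python3 -c "
from h import *
q()"
```

```text
yaw 24.05178068465 rad 0.14829385302125728 q 1.46563697830734 f [-0.86  0.89  1.35] w 0.02122523953147703 z 0.11987349444846232
ccw tangent tool [-1.    0.08  0.  ]
```

>>> servo_tool(increments=[-0.72,0.075,0,0,0,-2.75,-1,-0.72,0.075,0,0,0,-2.75,-1,-0.72,0.075,0,0,0,-2.75,-1,-0.72,0.075,0,0,0,-2.75,-1,-0.72,0.075,0,0,0,-2.75,-1,-0.72,0.075,0,0,0,-2.75,-1,-0.72,0.075,0,0,0,-2.75,-1,-0.72,0.075,0,0,0,-2.75,-1,-0.72,0.075,0,0,0,-2.75,-1,-0.72,0.075,0,0,0,-2.75,-1])

```text
time_s: 41.05
ee_pos: [0.5242, 0.0505, 0.1199]
eef_rot: [0.9, 0.436, 0.0, -0.0]
ft_force: [0.3, 0.8, 1.5]
grip_width: 0.0214
```

```bash
python3 -c "
from h import *
q()"
```

```text
yaw 51.700504801669126 rad 0.1484476101377047 q 0.9765705220131593 f [0.26 0.8  1.48] w 0.02139726922598304 z 0.11987851978124123
ccw tangent tool [-1.    0.08  0.  ]
```

>>> servo_tool(increments=[-0.72,0.075,0,0,0,-2.75,-1,-0.72,0.075,0,0,0,-2.75,-1,-0.72,0.075,0,0,0,-2.75,-1,-0.72,0.075,0,0,0,-2.75,-1,-0.72,0.075,0,0,0,-2.75,-1,-0.72,0.075,0,0,0,-2.75,-1,-0.72,0.075,0,0,0,-2.75,-1,-0.72,0.075,0,0,0,-2.75,-1,-0.72,0.075,0,0,0,-2.75,-1,-0.72,0.075,0,0,0,-2.75,-1,-0.72,0.075,0,0,0,-2.75,-1,-0.72,0.075,0,0,0,-2.75,-1])

```text
time_s: 42.05
ee_pos: [0.499, -0.0315, 0.1199]
eef_rot: [0.739, 0.674, 0.001, 0.0]
ft_force: [1.2, 1.8, -0.7]
grip_width: 0.0219
```

```bash
python3 -c "
from h import *
q()"
```

```text
yaw 84.70985535632353 rad 0.14895768085879205 q 0.3919621279209874 f [ 1.22  1.85 -0.68] w 0.021861731336720355 z 0.11987413310671038
ccw tangent tool [-1.    0.09  0.  ]
```

>>> servo_tool(increments=[-0.72,0.08,0,0,0,-2.75,-1,-0.72,0.08,0,0,0,-2.75,-1,-0.72,0.08,0,0,0,-2.75,-1,-0.72,0.08,0,0,0,-2.75,-1,-0.72,0.08,0,0,0,-2.75,-1,-0.72,0.08,0,0,0,-2.75,-1,0,0,0,0,0,0,-1,0,0,0,0,0,0,-1])

```text
time_s: 42.72
ee_pos: [0.505, -0.0744, 0.1199]
eef_rot: [0.636, 0.771, 0.0, 0.0]
ft_force: [1.2, 1.0, 0.7]
grip_width: 0.0215
```

```bash
python3 -c "
from h import *
q()"
```

```text
yaw 100.96656888866427 rad 0.14930450170950213 q 0.0999631598347252 f [1.16 0.98 0.65] w 0.021521788360982397 z 0.11989164913862788
ccw tangent tool [-0.99  0.1   0.  ]
```

>>> servo_tool(increments=[-0.5,0.06,0,0,0,-1.9,-1,-0.5,0.06,0,0,0,-1.9,-1,-0.4,0.05,0,0,0,-1.5,-1,0,0,0,0,0,0,-1,0,0,0,0,0,0,-1])

```text
time_s: 43.13
ee_pos: [0.5094, -0.0874, 0.1199]
eef_rot: [0.6, 0.8, 0.0, 0.0]
ft_force: [0.6, 0.7, 1.8]
grip_width: 0.0212
```

```bash
python3 -c "
from h import *
q()"
```

```text
yaw 106.28426578713375 rad 0.14943635171265116 q 0.008096276250618706 f [0.56 0.67 1.82] w 0.021244991621089327 z 0.11985995142641373
ccw tangent tool [-1.   0.1  0. ]
```

Near the stop; one gentle push to feel it.

>>> servo_tool(increments=[-0.2,0.02,0,0,0,0,-1,-0.2,0.02,0,0,0,0,-1,0,0,0,0,0,0,-1,0,0,0,0,0,0,-1])

```text
time_s: 43.47
ee_pos: [0.5103, -0.0897, 0.1198]
eef_rot: [0.6, 0.8, 0.001, -0.002]
ft_force: [-2.8, 6.7, 6.1]
grip_width: 0.0215
```

```bash
python3 -c "
from h import *
q()"
```

```text
yaw 106.29424770688861 rad 0.14948797905945105 q -0.008607871582401727 f [-2.77  6.72  6.08] w 0.021541638657388878 z 0.1198412555672631
ccw tangent tool [-0.99  0.12  0.  ]
```

>>> servo_tool(increments=[0.1,0,0,0,0,0,0.3,0,0,0,0,0,0,0.3,0,0,0,0,0,0,0.3,0,0,0,0,0,0,0.3,0,0,0,0,0,0,0.3,0,0,0,0,0,0,0.3,0,0,-1.5,0,0,0,0.3,0,0,-2.5,0,0,0,0.3,0,0,-3,0,0,0,0.3,0,0,-3,0,0,0,0.3,0,0,-3,0,0,0,0.3,-1,0,-3,0,0,0,0.3])

```text
time_s: 44.47
ee_pos: [0.513, -0.0991, 0.2811]
eef_rot: [0.599, 0.801, 0.0, -0.0]
ft_force: [0.6, -0.3, 0.2]
grip_width: 0.062
```

>>> servo_tool(increments=[-3,0,0,0,0,0,0.3,-3,0,0,0,0,0,0.3,-3,0,0,0,0,0,0.3,0,0,0,0,0,0,0.3,0,0,0,0,0,0,0.3,0,0,0,0,0,0,0.3])

```text
time_s: 44.97
ee_pos: [0.5385, -0.186, 0.2793]
eef_rot: [0.6, 0.8, 0.0, -0.001]
ft_force: [1.2, -0.8, 0.5]
grip_width: 0.0617
```

```bash
python3 - <<'E'
from h import *
st(); im,d,T=snap('wrist','w16'); snap('scene','s16'); snap('top','t16')
colour('w16','bl',*BL,zlo=0,zhi=.035,amin=80)
m=(cv2.inRange(im,(0,0,0),(75,75,75))>0)
v,u=np.where(m&(d>0)); P=deproj('wrist',np.c_[u,v],d,T); k=(P[:,2]>.146)&(P[:,2]<.153)&(P[:,0]>.45); c=np.median(P[k],0); r=c[:2]-[.648,-.0315]
print('knob',k.sum(),c,'q',.3+np.radians(185.25-np.degrees(np.arctan2(r[1],r[0]))%360))
cv2.imwrite('pics/s16b.png',cv2.resize(np.load('pics/s16.npz')['im'][120:280,170:370],(800,640))[:600])
colour('t16','or',*OR,cam='top',zlo=.01,zhi=.03,amin=100)
E
```

```text
{'time_s': 44.9667, 'joint_positions': [-0.427, -0.0852, 1.7546, 0.0004, 1.4732, -0.7121], 'qd': [0.0155, -0.0124, 0.0082, -0.0019, -0.0013, -0.0008], 'effort': [-0.6468, -32.4766, -37.0641, 0.009, 0.0616, -0.0005], 'ee_pos': [0.5385, -0.186, 0.2793], 'eef_rot': [0.5995, 0.8004, 0.0001, -0.0005], 'ft_force': [1.1804, -0.7848, 0.4529], 'ft_torque': [-0.0245, -0.0933, 0.0152], 'grip_width': 0.0617}
bl [195, 65, 36, 31, 593] [ 0.4411 -0.0778  0.0194] rect [438.7 -77.7] [50.  35.1] 4.77
bl [274, 82, 36, 30, 549] [ 0.5592 -0.0664  0.0192] rect [560.9 -67.1] [48.9 35.5] 5.28
knob 315 [ 0.50978123 -0.08901987  0.1483103 ] q -0.002721830177924045
or [159, 230, 30, 22, 416] [0.4987 0.323  0.0189] rect [502.3 328.2] [107.2  58.1] 84.24
or [163, 247, 30, 22, 430] [0.4337 0.3268 0.0185] rect [436.1 333. ] [106.5  57.4] 82.99
```

View pics/w16.png

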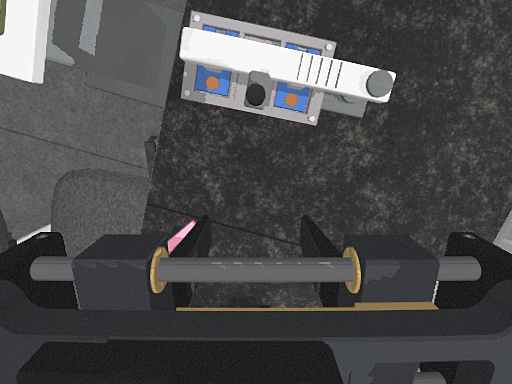

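View pics/s16b.png

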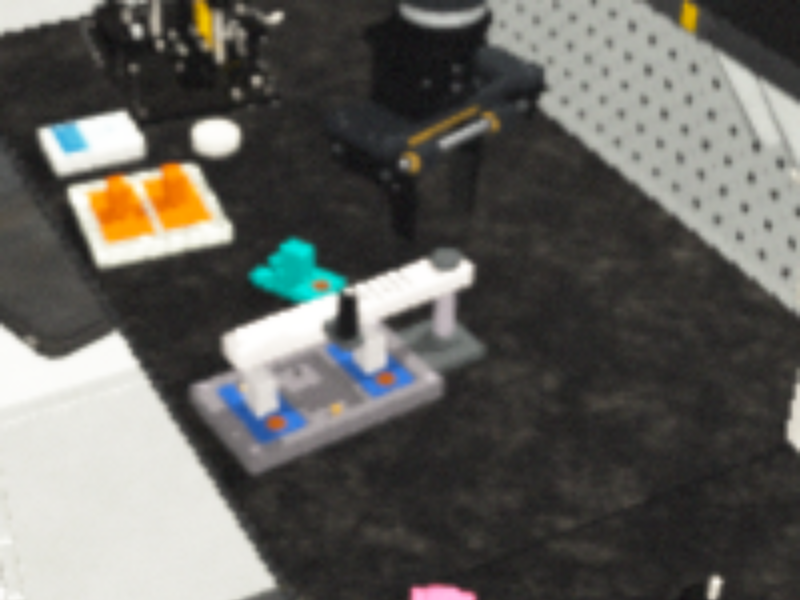

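```bash
python3 - <<'E'
from workcell import arm
print(arm.hand_in())
E
```

```text
the job is handed in; nothing more can be done
None
```

The job is done and handed in after about 45 s of robot time, with no slips or knocks noticed on the way; the hand-in itself reports no verdict.

- **Light bar:** I swung it clear by its knob to about 1.47 rad. At the end I swung it back until I felt the stop (about 7 N). The last camera check puts it at about 0 rad.
- **Covers:** The two orange covers, from the front and rear nests, lie flat side by side in the white tray. Their flange tops measure about 18.5–19 mm above the bench, where 19 mm is expected.
- **Carriers:** Only two blue carriers were on the bench; I looked with all three cameras. The brass pins are at the left (+y) end of the front and rear nests and at the right end of the middle nest. The carriers are in the front and rear nests with their notches over the pins.
- **Carrier heights:** The plate tops measure about 19.2–19.5 mm (20 mm expected) and the block tops 57.5 mm (58 mm expected). Both sit within about 2 mm of the nest centres by camera.
- **Left alone:** I did not touch the lens case, red driver, tissue pack or the pink and turquoise look-alikes. I did not measure their positions again at the end.

No check failed. The measurements carry about 2 mm of camera calibration error.

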